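# Let the ratchet press off the ham mould

### The arm

A 6-joint arm with a two-finger parallel gripper is mounted at the origin on a cart in front of the work surface, level with it; the furniture and walls round the work are solid. World frame = base frame: x ahead of the robot, y to its left, z up, the work surface at z = 0. Lengths are in m, angles in rad, forces in N, time in s.
With the tool pointing down it reaches from about 0.3 to 0.775 m from the base axis. Payload 14.6 kg.
Tool frame: the origin (TCP) lies at the very end of the fingers, on their centre line; the grasp point (between the pads) lies 19 mm behind it; x points along the fingers, y is the direction in which the jaws open and shut, and the axes are right-handed (so a half turn about x gives the same grasp; the last joint's range is limited). The gripper opens to 94 mm and grips with 3 to 60 N. Pads are 16 mm wide; open, the fingers measure 119 mm over their backs; the gripper's body (75 mm by 177 mm) begins 78 mm behind the grasp point.
Start: joints at [-1.17, 0.3, 1.521, -0, 1.321, -0.067], TCP at [0.248, -0.491, 0.167] pointing down, gripper open.
Joint ranges: [-3.03, 3.03], [-0.79, 2.21], [0.23, 2.52], [-1.04, 4.18], [0, 3.07], [-2.55, 2.55]. Speed limits (rad/s): [2.22, 2.22, 2.57, 3.14, 3.14, 3.14].

### API

Orientations are given as [roll, pitch, yaw] about the fixed x, y, z axes, in that order (R = Rz(yaw) Ry(pitch) Rx(roll)).
In Python, from station import ctrl, viewer, hand_in gives the robot as it stands. The module is installed in compiled form; this text tells all that it offers.
- The arm moves only by the tool play_rows, never from a script. Its argument "deltas" is a list that holds one entry, the list of rows, each a list of 7 numbers: the shift along the tool's x, y, z in mm, then the turn, a rotation vector about the tool's x, y, z in rad, then the finger opening in mm, from 0 to 94. In form: [[[dx, dy, dz, ax, ay, az, gripper], ...]]. A call has 1 to 10 rows; each row shifts and turns the commanded pose from where the row before left it, along the tool's axes as they then stand; what a row does not reach is not made up. A row lasts 1/10 s, in which the tool goes at most 50 mm and 8.59 degrees, less where a joint would pass 70% of its speed; a pose out of reach is approached as far as the arm can. A call with a gripper value outside its range is refused whole. The fingers move at their own pace and stop on an object; "grip_force" is the grip in N (left out, the last holds). Time passes only in rows, so rows that do not move let the fingers close. It gives the time, the measured TCP pose, the force and the opening at its end, in the units of the state.
- ctrl.get_obs(): the state, without advancing time (a new reading comes with each control period).
- viewer.camera(name): name is "side" or "top"; returns a dict with "img" (480x640x3 uint8, red, green, blue), "fx", "fy", "cx", "cy" (pixels), "rvec" (rotation vector, rad) and "tvec" (3), from world to camera coordinates, as OpenCV has them. Camera axes: x right, y down, z forward; pixel columns grow to the right and rows downward; lengths in m; the calibration is good to about 2 mm. A picture is of the moment at which its call begins. There is no depth.
- hand_in(): hands the job in, once; it reports no verdict.
The state is a dict: "time_s": time; "qpos": joint angles; "joint_vel": joint speeds; "tau": joint torques, N m; "ee_pos": TCP position; "eef_rot": TCP orientation; "force": force on the tool from outside, world axes, zero at the start; "moment": the same for the moment, N m; "grip_width": finger opening in m.
Only numpy, scipy, OpenCV 4.12 (cv2) and the standard library are available. Lean on these libraries where they do the work, as an engineer would, in place of code of your own. Each camera call takes 0.05 s, during which the arm holds its last target.

### The job

The bench press has been wound down hard on the ham mould. Lift its pawl off the ratchet wheel and throw it right back so that it stays there, turn the crank back until the pressing ram has come up firmly against its stop (feel for it, do not force it), then lay the pawl gently back down on the ratchet wheel and let go. Do not knock over or push about the two shakers or the tub, jar and coffee pot behind.

Things in the scene. Friction and masses are not known exactly. Their poses are not given: they have to be found in the camera images.
- press: Grey bench press of 190 x 170 mm, 0.3 m high, bolted fast; origin at table height, 10 mm in front of the middle of its underside. Its x points from its open front to its column at the back, its y along the winding shaft to the crank side, its z up. A round steel ham mould (96 mm wide) with a sprung lid stands in it under the pressing plate.
- shaft (a point): Axis of the winding shaft (along the press's y) on the press's middle plane, 170 mm over the table. The shaft carries a pinion of 15 mm radius in the head that drives the ram, the crank on the +y side and the ratchet wheel (84 mm wide, 16 teeth 8 mm deep, at y = -50 mm) on the -y side.
- drum (a joint): Turn of shaft, crank and ratchet wheel (rad) about the press's +y: grows as the shaft turns back, the handle going from the front up over the top to the back, the ram rising 15 mm per rad. Starts near 0. Once the pawl is off, the lid's spring turns it to about 0.5; then it stays where left and takes 2 to 4 N at the handle. The stop comes at 1.4 to 2.8: 6 to 12 N is firm, 20 N too much.
- crank_handle (a point): Point on the axis of the crank's black handle, a level round bar along the press's y, 80 mm long, 21 mm thick, spinning freely on its pin; 70 mm from the shaft axis, 102 mm to the +y side of the middle plane, crank arm 48 mm further in. Taken from above, fingers before and behind it, it can be led round without turning the gripper. At drum = 0 it is straight in front of the shaft, level with it.
- pawl (a joint): Turn of the pawl on its pin (rad) about the press's +y; grows as its front end is lifted. About 0 seated in a tooth, up to 0.2 lying on a tooth's slope or top, clear of the teeth above 0.22; beyond about 1.5 it falls back by its own weight and rests thrown back at 2.0, its end stop. With the load on, lifting takes some 5 to 10 N at the bar until the edge leaves the tooth, then about 1 N.
- pawl_bar (a point): Point on the pawl's lifting bar: a level steel bar 10 mm thick along the press's y at the pawl's front end, sticking out to the -y side (a 15 mm ball at its end 18 mm outward of this point, the pawl's 11 mm wide arm 26 mm inward). It moves on a circle of 78 mm about the pawl's pin; it can be taken from above with the fingers before and behind it.
- pawl_pin (a point): Middle of the pawl on the axis of its pin (along the press's y), 206 mm over the table, 46 mm behind and 36 mm above the shaft axis.
- ram: Square 20 mm steel ram with rack and an 80 mm round pressing plate at its foot; origin in the middle of the plate's underside, starting 84 mm up. The stop above the ram is a screw with a rubber foot in a steel yoke over the head, set to a different height each day, so where the ram meets it must be felt. The foot gives: handle force there rises by some 1.4 N per mm of handle travel.
- white_tub: White plastic tub with lid, 132 x 150 x 108 mm, a bystander behind the press.
- empty_jar: Empty glass jar, 88 x 88 x 138 mm, a bystander behind the press.
- red_cezve: Red enamel coffee pot with a side handle, 111 x 209 x 105 mm, a bystander behind the press.
- salt_shaker: Glass shaker with a grey cap, 44 x 44 x 90 mm, a bystander.
- pepper_shaker: Glass shaker with a grey cap, 44 x 44 x 90 mm, a bystander.

How it is judged:
On the way, in this order (a step that is already met when the one before it is completed fails the run):
1. the pawl is lifted off the ratchet wheel and thrown right back (value of joint pawl above 1.7 rad), for 0.2 s.
2. the shaft is turned back until the ram bears firmly on its stop (value of joint drum above 1.2 rad and contact force between ram and anything else above 10 N), for 0.2 s.
At the end, for the whole second after the job is handed in: the pawl lies on the ratchet wheel again (pawl below 0.22 rad), and the shaft stands still, turned back past 1.2 rad with the ram still touching its stop (value of joint pawl below 0.22 rad and value of joint drum above 1.2 rad and contact force between ram and anything else above 1 N and velocity of joint drum between -0.05 and 0.05 rad/s).
It fails at once if the ram is forced against its stop (more than 90 N at the ram, about 20 N at the crank handle) (value of joint drum above 1.1 rad and contact force between ram and anything else above 90 N).
It fails at once if the ratchet wheel is forced or slammed against the pawl (more than 60 N) (contact force between pawl and drum above 60 N).
It fails at once if the pawl is let fall on the wheel (faster than 6 rad/s) (velocity of joint pawl below -6 rad/s).
It fails at once if a bystander is pushed about (more than 30 mm) (distance of any of white_tub, empty_jar, red_cezve, salt_shaker, pepper_shaker from where it was at the start of the episode above 0.03 m).
It also fails if it takes over 72 s, if anything falls off the work surface, if the arm or the gripper's body presses on something with over 40 N, if the wrist force passes 120 N, or if a joint passes its speed limit or range.

## Working session

There is one attempt and no reset: what is moved stays moved. The work goes in short steps, Python scripts to look and compute and a tool call to move; the robot and the scene stay as the last step left them, time stands still between calls to the robot, and variables do not carry over. Pictures are saved under pics/ and viewed, and the job is handed in when it is done.

Besides the shell and the picture viewer there is one more tool, called by a JSON object that holds its "op" and its "data", one argument or row to a line. play_rows: Moves the arm, as the interface text tells. Its arguments: {"type":"object","properties":{"deltas":{"type":"array","items":{"type":"array","items":{"type":"array","items":{"type":"number"}}}},"grip_force":{"type":"number"}},"required":["deltas"]}

```bash
mkdir -p pics
python3 - <<'E'
from station import ctrl, viewer
import cv2
o=ctrl.get_obs(); print({k:(v if not hasattr(v,'round') else v) for k,v in o.items()})
for n in ("side","top"):
    c=viewer.camera(n); cv2.imwrite(f"pics/{n}0.png",c["img"][:,:,::-1]); print(n,c["fx"],c["fy"],c["cx"],c["cy"],c["rvec"],c["tvec"])
E
```

```text
{'time_s': 0.0, 'qpos': array([-1.16962880e+00,  3.00475851e-01,  1.52158995e+00, -3.97410691e-05,
        1.32070853e+00, -6.66116291e-02]), 'joint_vel': array([-0.00042274,  0.00117572,  0.00029316,  0.0006765 ,  0.00052629,
        0.00111859]), 'tau': array([-1.50591990e-03, -5.31821108e+01, -3.52735233e+01,  7.07901525e-02,
        2.45206797e-02, -3.68955239e-05]), 'ee_pos': array([ 0.24785539, -0.49063305,  0.16638001]), 'eef_rot': array([-1.60484431,  1.56961403,  2.00453736]), 'force': array([-0.35247385,  0.26919255, -0.15676834]), 'moment': array([-0.00996572,  0.04746238, -0.01241814]), 'grip_width': 0.09394542608381205}
side 548.6135219605029 548.6135219605029 318.3703036601997 239.48704661043735 [-0.04569546  2.86857448 -1.25867498] [0.60575437 0.12613079 1.35247462]
top 548.1362628829095 548.1362628829095 325.80886240373434 247.5642810056164 [ 2.08324778 -2.12539445  0.23378284] [0.03244002 0.6590704  1.0597231 ]
```

View pics/side0.png

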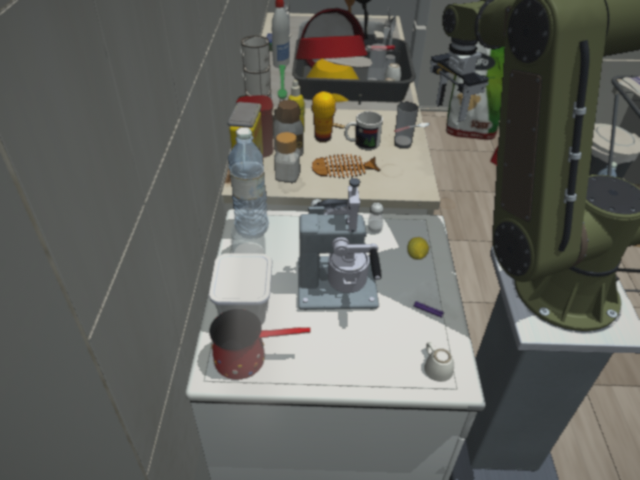

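View pics/top0.png

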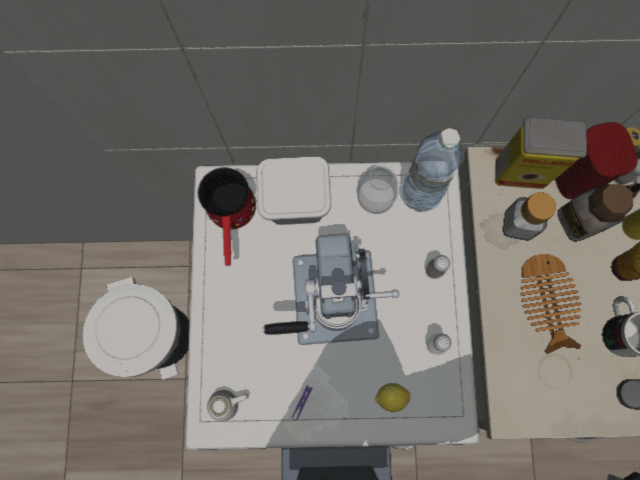

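The side view looks along −y, with the press at about (340,260). The top view has world x up and y left: press at (335,290), handle at (287,328), pawl bar at (380,294), shakers on the right. I'll zoom in.

Run:
```python
import cv2
a=cv2.imread("pics/top0.png")[220:360,250:460]; cv2.imwrite("pics/topz.png",cv2.resize(a,None,fx=3.8,fy=3.8,interpolation=cv2.INTER_CUBIC))
a=cv2.imread("pics/side0.png")[170:320,280:420]; cv2.imwrite("pics/sidez.png",cv2.resize(a,None,fx=4,fy=4,interpolation=cv2.INTER_CUBIC))
```

```text
(no output)
```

View pics/topz.png

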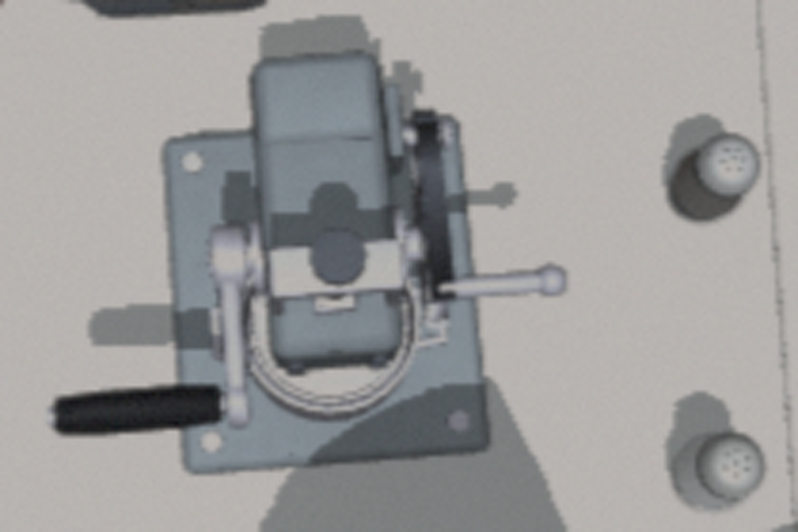

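View pics/sidez.png

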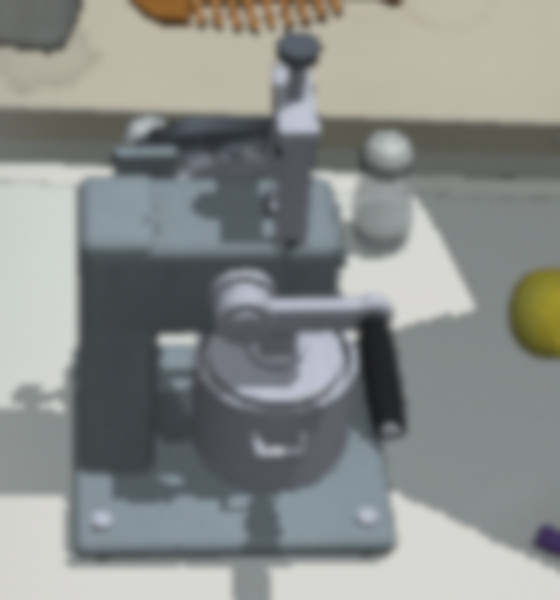

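```bash
cat > h.py <<'E'
import numpy as np, cv2
K={'side':(548.6135,318.3703,239.4870,[-0.04569546,2.86857448,-1.25867498],[0.60575437,0.12613079,1.35247462]),
'top':(548.1363,325.80886,247.56428,[2.08324778,-2.12539445,0.23378284],[0.03244002,0.6590704,1.0597231])}
def ray(n,u,v):
    f,cx,cy,r,t=K[n]; R=cv2.Rodrigues(np.array(r))[0]; t=np.array(t)
    d=R.T@np.array([(u-cx)/f,(v-cy)/f,1.]); return -R.T@t,d
def onz(n,u,v,z):
    o,d=ray(n,u,v); return o+d*(z-o[2])/d[2]
def proj(n,P):
    f,cx,cy,r,t=K[n]; p=cv2.Rodrigues(np.array(r))[0]@np.array(P)+np.array(t); return np.array([f*p[0]/p[2]+cx,f*p[1]/p[2]+cy])
def tz(x,y): return 250+(x+.5)/3.8-.5,220+(y+.5)/3.8-.5
def sz(x,y): return 280+(x+.5)/4-.5,170+(y+.5)/4-.5
E
python3 - <<'E'
from h import *
for z in (0.0,0.012,0.02):
    c=[onz('top',*tz(*p),z) for p in [(188,472),(489,446),(457,118),(164,142)]]
    print(z,np.round(c,4).tolist(),[round(float(np.linalg.norm(c[i]-c[(i+1)%4])),4) for i in range(4)],np.mean(c,0).round(4))
    c=np.array(c);d=(c[2]+c[3]-c[0]-c[1]);e=(c[3]+c[0]-c[1]-c[2]);print(np.arctan2(d[1],d[0]),np.arctan2(-e[0],e[1]))
for p in [(77,553),(395,550),(374,458)]: print('side',onz('side',*sz(*p),0.0))
a,b=[onz('top',*tz(*p),.17) for p in [(55,414),(220,403)]];print('handle',a,b,np.linalg.norm(a-b))
for p in [(338,255)]:print('stopscrew',onz('top',*tz(*p),.3))
print('wheel/ball',onz('top',*tz(552,281),.2),onz('top',*tz(440,292),.2))
for p,z in [((733,165),.09),((735,465),.09)]:print('shaker',onz('top',*tz(*p),z))
E
```

```text
0.0 [[0.468, 0.0798, 0.0], [0.479, -0.0887, 0.0], [0.6671, -0.0778, 0.0], [0.6563, 0.092, 0.0]] [0.1688, 0.1884, 0.1701, 0.1887] [0.5676 0.0013 0.    ]
0.06108904378170659 0.06421271930751297
0.012 [[0.4674, 0.0792, 0.012], [0.4783, -0.0875, 0.012], [0.6645, -0.0768, 0.012], [0.6538, 0.0913, 0.012]] [0.1671, 0.1865, 0.1684, 0.1868] [0.566  0.0015 0.012 ]
0.06108904378170663 0.06421271930751274
0.02 [[0.467, 0.0788, 0.02], [0.4778, -0.0868, 0.02], [0.6627, -0.0761, 0.02], [0.6521, 0.0908, 0.02]] [0.166, 0.1852, 0.1672, 0.1855] [0.5649 0.0017 0.02  ]
0.06108904378170662 0.06421271930751249
side [0.65019465 0.08120531 0.        ]
side [0.4619385  0.07137637 0.        ]
side [ 0.47069342 -0.00234428  0.        ]
handle [0.48852474 0.13508664 0.17      ] [0.49219115 0.05575274 0.17      ] 0.07941857854311973
stopscrew [5.43253994e-01 3.84407999e-04 3.00000000e-01]
wheel/ball [ 0.54389123 -0.10282597  0.2       ] [ 0.53973351 -0.04973811  0.2       ]
shaker [ 0.61894428 -0.21602615  0.09      ]
shaker [ 0.46159929 -0.20658509  0.09      ]
```

Run:
```python
from h import *
from scipy.optimize import minimize_scalar
yaw=.0625; X=np.array([np.cos(yaw),np.sin(yaw),0]);Y=np.array([-np.sin(yaw),np.cos(yaw),0])
O=np.array([.566,.0015,0])-.01*X
pr=lambda P:np.array([(P-O)@X,(P-O)@Y,P[2]])
print('O',O)
P=onz('top',*tz(57,414),.17);S=onz('top',*tz(92,326),0.);l=(S-P)/.17;print('l',l)
P2=onz('top',*tz(733,165),.09);S2=onz('top',*tz(698,138),0);print('shaker l',(S2-P2)/.09)
Sb=onz('top',*tz(506,194),0.)
for z in (.19,.2,.21,.22,.23):
    B=onz('top',*tz(552,281),z); print(z,B,pr(B),'shadow pred',B+l*z,'meas',Sb, 'dist pin',np.hypot(pr(B)[0]-.056,z-.206),proj('side',B))
print('crankboss',pr(onz('top',*tz(230,250),.17)),'handle',pr(onz('top',*tz(138,408),.17)))
print('arm pt',pr(onz('top',*tz(440,290),.2)), 'screw',pr(onz('top',*tz(338,255),.3)))
# side view check: handle ends, triangulate
for q in [(390,430),(377,303)]:
    print('side handle',pr(onz('side',*sz(*q),.17)))
print('side boss',pr(onz('side',*sz(240,305),.17)), onz('side',*sz(240,305),.17))
```

```text
O [0.55601952 0.00087541 0.        ]
l [ 0.36564822 -0.00384581 -1.        ]
shaker l [ 0.37194951 -0.00560474 -1.        ]
0.19 [ 0.54524988 -0.10409863  0.19      ] [-0.01730522 -0.10409641  0.19      ] shadow pred [ 6.14723044e-01 -1.04829330e-01  2.77555756e-17] meas [ 0.62182913 -0.10425374  0.        ] dist pin 0.07503103074269182 [346.55467947 197.1353483 ]
0.2 [ 0.54389123 -0.10282597  0.2       ] [-0.01858173 -0.10274138  0.2       ] shadow pred [ 6.17020879e-01 -1.03595137e-01  2.77555756e-17] meas [ 0.62182913 -0.10425374  0.        ] dist pin 0.07482268471986565 [347.36885526 194.14855681]
0.21 [ 0.54253259 -0.10155332  0.21      ] [-0.01985823 -0.10138635  0.21      ] shadow pred [ 6.19318713e-01 -1.02360943e-01  5.55111512e-17] meas [ 0.62182913 -0.10425374  0.        ] dist pin 0.07596362062226199 [348.1927895  191.12596659]
0.22 [ 0.54117394 -0.10028067  0.22      ] [-0.02113474 -0.10003133  0.22      ] shadow pred [ 6.21616548e-01 -1.01126750e-01  8.32667268e-17] meas [ 0.62182913 -0.10425374  0.        ] dist pin 0.07839494946981175 [349.0266587  188.06693015]
0.23 [ 0.53981529 -0.09900802  0.23      ] [-0.02241125 -0.0986763   0.23      ] shadow pred [ 6.23914383e-01 -9.98925563e-02  8.32667268e-17] meas [ 0.62182913 -0.10425374  0.        ] dist pin 0.08200197242556163 [349.87064362 184.97078429]
crankboss [0.01338352 0.04832315 0.17      ] handle [-0.0594096   0.09822488  0.17      ]
arm pt [-0.01847118 -0.04959046  0.2       ] screw [-0.01277127  0.00030729  0.3       ]
side handle [-0.06332447  0.13887068  0.17      ]
side handle [-0.06751869  0.04270799  0.17      ]
side boss [0.00825084 0.04292219 0.17      ] [0.56157336 0.04422913 0.17      ]
```

```bash
cat >> h.py <<'E'
from scipy.spatial.transform import Rotation as Ro
yaw=.0625; X=np.array([np.cos(yaw),np.sin(yaw),0]);Y=np.array([-np.sin(yaw),np.cos(yaw),0])
O=np.array([.556,.0009,0.])
def p2w(x,y,z): return O+x*X+y*Y+np.array([0,0,z])
def pr(P): P=np.asarray(P);return np.array([(P-O)@X,(P-O)@Y,P[2]])
SX,PX,BR,A0=.0085,.0545,.078,.155
def bar(th,y=-.082): return p2w(PX-BR*np.cos(A0+th),y,.206+BR*np.sin(A0+th))
def handle(d,y=.104): return p2w(SX-.07*np.cos(d),y,.17+.07*np.sin(d))
def st():
    from station import ctrl
    o=ctrl.get_obs(); R=Ro.from_euler('xyz',o['eef_rot']).as_matrix(); g=o['ee_pos']-.019*R[:,0]
    print('t',round(o['time_s'],2),'tcp',o['ee_pos'].round(4),'graspP(press)',pr(g).round(4),'F',o['force'].round(2),'w',round(o['grip_width'],4))
    return o,R,g
def to(target_g,R,g):
    d=R.T@(np.asarray(target_g)-g)*1000; print('tool mm',d.round(1)); return d
E
python3 - <<'E'
from h import *
o,R,g=st(); print(R.round(3))
# desired: tool x=-z, tool y=±X
for s in (1,-1):
    Rd=np.stack([[0,0,-1],s*X,np.cross([0,0,-1],s*X)],1); print(s,Ro.from_matrix(R.T@Rd).as_rotvec().round(4))
print(bar(0),bar(2.0),handle(0),handle(.5),handle(2.8)); to(bar(0)+[0,0,.06],R,g)
# bottle: base in side & top
print('bottle cap top view at z .25/.3',onz('top',450,137,.25),onz('top',450,137,.3),'base',onz('top',424,200,0))
o1,d1=ray('top',450,137);o2,d2=ray('side',243,134)
A=np.stack([d1,-d2],1);s=np.linalg.lstsq(A,o2-o1,rcond=None)[0];print('cap',o1+s[0]*d1,o2+s[1]*d2)
print('jar top',onz('top',377,190,.138))
E
```

```text
t 0.1 tcp [ 0.2479 -0.4907  0.1665] graspP(press) [-0.3382 -0.4714  0.1855] F [ 0.23 -0.23 -1.03] w 0.094
[[-0.     0.451 -0.893]
 [ 0.001 -0.893 -0.451]
 [-1.    -0.001 -0.   ]]
1 [-1.1655e+00 -6.0000e-04  8.0000e-04]
-1 [1.9761e+00 9.0000e-04 7.0000e-04]
[ 0.53860082 -0.08234928  0.21804165] [ 0.65845101 -0.07484888  0.27106382] [0.48812431 0.10085569 0.17      ] [0.4966768  0.10139092 0.20355979] [0.62381442 0.10934738 0.19344917]
tool mm [ -92.3 -233.5 -443.6]
bottle cap top view at z .25/.3 [ 0.82123885 -0.21017901  0.25      ] [ 0.79914621 -0.19769276  0.3       ] base [ 0.78111336 -0.20367637  0.        ]
cap [ 0.79955813 -0.19792557  0.29906775] [ 0.79509371 -0.1973677   0.29695583]
jar top [ 0.76049624 -0.08492509  0.138     ]
```

{"op": "play_rows", "data": {
  "deltas": [
    [[-9.2, 0, 0, -0.1166, 0, 0, 94], [-9.2, 0, 0, -0.1166, 0, 0, 94], [-9.2, 0, 0, -0.1166, 0, 0, 94], [-9.2, 0, 0, -0.1166, 0, 0, 94], [-9.2, 0, 0, -0.1166, 0, 0, 94], [-9.2, 0, 0, -0.1166, 0, 0, 94], [-9.2, 0, 0, -0.1166, 0, 0, 94], [-9.2, 0, 0, -0.1166, 0, 0, 94], [-9.2, 0, 0, -0.1166, 0, 0, 94], [-9.2, 0, 0, -0.1166, 0, 0, 94]]
  ]
}}

```text
time_s: 1.1
ee_pos: [0.248, -0.4908, 0.259]
eef_rot: [-2.835, 1.57, 1.945]
force: [-0.3, 0.1, -0.9]
grip_width: 0.0939
```

{"op": "play_rows", "data": {
  "deltas": [
    [[0, 25, -32, 0, 0, 0, 60], [0, 25, -32, 0, 0, 0, 60], [0, 25, -32, 0, 0, 0, 60], [0, 25, -32, 0, 0, 0, 60], [0, 25, -32, 0, 0, 0, 60], [0, 25, -32, 0, 0, 0, 60], [0, 25, -32, 0, 0, 0, 60], [0, 25, -32, 0, 0, 0, 60], [0, 25, -32, 0, 0, 0, 60], [0, 0, 0, 0, 0, 0, 60]]
  ]
}}

```text
time_s: 2.1
ee_pos: [0.456, -0.1861, 0.2586]
eef_rot: [-2.851, 1.57, 1.929]
force: [-0.5, -0.2, -0.2]
grip_width: 0.0603
```

Run:
```python
from h import *
o,R,g=st(); print(R.round(3),o['qpos'].round(2))
Rd=np.stack([[0,0,-1],X,np.cross([0,0,-1],X)],1); print(Ro.from_matrix(R.T@Rd).as_rotvec().round(4))
to(bar(0)+[0,0,.06],R,g)
```

```text
t 2.1 tcp [ 0.456  -0.1861  0.2586] graspP(press) [-0.1115 -0.1804  0.2776] F [-0.55 -0.21 -0.19] w 0.0603
[[-0.     0.998  0.067]
 [ 0.001  0.067 -0.998]
 [-1.    -0.    -0.001]] [-0.46  0.11  1.53  0.    1.5  -0.53]
[ 0.0046 -0.0008  0.0003]
tool mm [ -0.4  89.4 -98. ]
```

{"op": "play_rows", "data": {
  "deltas": [
    [[0, 22.3, -24.5, 0.0046, 0, 0, 50], [0, 22.3, -24.5, 0, 0, 0, 50], [0, 22.3, -24.5, 0, 0, 0, 50], [0, 22.3, -24.5, 0, 0, 0, 50], [0, 0, 0, 0, 0, 0, 50]]
  ]
}}

```text
time_s: 2.6
ee_pos: [0.5387, -0.0843, 0.2581]
eef_rot: [-2.11, 1.569, 2.663]
force: [-0.5, -0.2, 0.6]
grip_width: 0.0498
```

```bash
cat > pic.py <<'E'
import sys
from h import *
from station import viewer
n=sys.argv[1]
out=[]
for c,(a,b,w,h) in {'top':(250,200,220,180),'side':(270,120,180,180)}.items():
    im=viewer.camera(c)['img'][:,:,::-1].copy(); cv2.imwrite(f'pics/{n}_{c}.png',im)
    out.append(cv2.resize(im[b:b+h,a:a+w],(int(w*2),int(h*2)),interpolation=cv2.INTER_CUBIC))
cv2.imwrite(f'pics/{n}.png',np.hstack(out)); st()
E
python3 pic.py p1
```

```text
t 2.7 tcp [ 0.5374 -0.0865  0.2585] graspP(press) [-0.024  -0.086   0.2775] F [-0.69 -0.16  0.83] w 0.0499
```

View pics/p1.png

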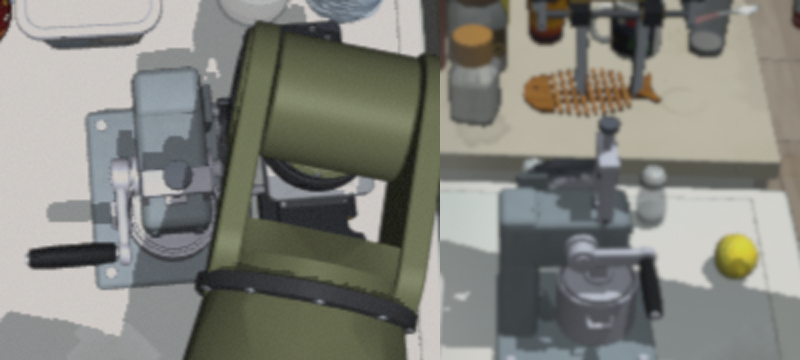

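Fingers hang above the bar; the hand hides it in the top view. Shift 8 mm inward, then go down.

{"op": "play_rows", "data": {
  "deltas": [
    [[0, 1.5, -7, 0, 0, 0, 50], [12, 0, 0, 0, 0, 0, 50], [12, 0, 0, 0, 0, 0, 50], [12, 0, 0, 0, 0, 0, 50], [12, 0, 0, 0, 0, 0, 50], [10, 0, 0, 0, 0, 0, 50], [0, 0, 0, 0, 0, 0, 50]]
  ]
}}

```text
time_s: 3.4
ee_pos: [0.5381, -0.079, 0.1992]
eef_rot: [-1.841, 1.568, 2.93]
force: [-0.5, 0.5, 0.2]
grip_width: 0.05
```

```bash
python3 pic.py p2
```

```text
t 3.5 tcp [ 0.5388 -0.0791  0.201 ] graspP(press) [-0.0222 -0.0788  0.22  ] F [ 0.61 -0.78  0.25] w 0.0499
```

View pics/p2.png

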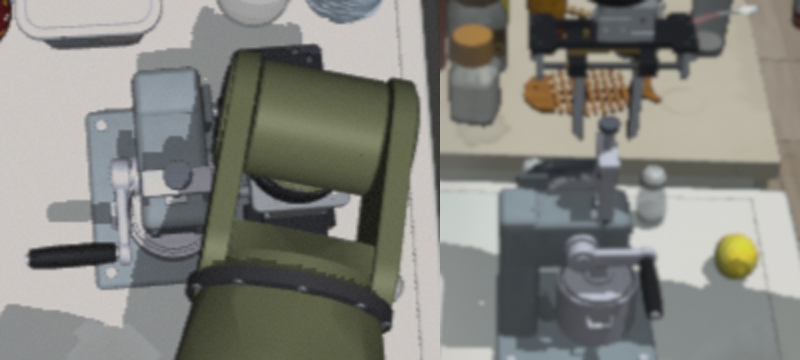

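{"op": "play_rows", "data": {
  "deltas": [
    [[0, 0, 0, 0, 0, 0, 30], [0, 0, 0, 0, 0, 0, 10], [0, 0, 0, 0, 0, 0, 0], [0, 0, 0, 0, 0, 0, 0], [0, 0, 0, 0, 0, 0, 0], [0, 0, 0, 0, 0, 0, 0]]
  ],
  "grip_force": 15
}}

```text
time_s: 4.1
ee_pos: [0.5387, -0.0791, 0.201]
eef_rot: [1.801, 1.571, 0.289]
force: [0.0, -0.6, 0.2]
grip_width: 0.0057
```

```bash
python3 pic.py p3
```

```text
t 4.2 tcp [ 0.5387 -0.0791  0.201 ] graspP(press) [-0.0222 -0.0787  0.22  ] F [-0.41 -0.24 -0.96] w 0.0002
```

View pics/p3.png

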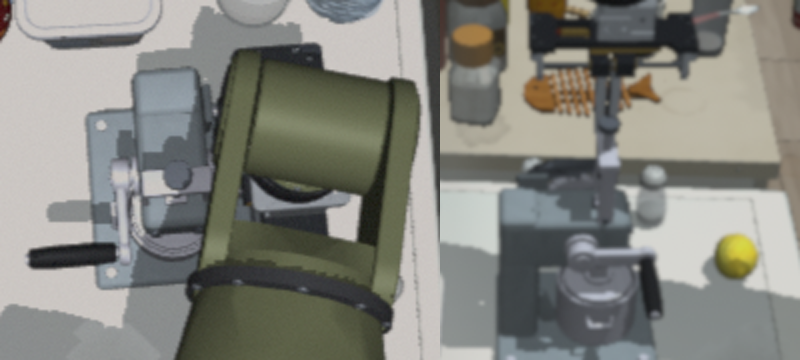

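Width 0: the bar lies below the fingertips, so my shadow-based height was too high (the bar is under 0.196). Reopen, go 26 mm lower, close.

{"op": "play_rows", "data": {
  "deltas": [
    [[0, 0, 0, 0, 0, 0, 50], [0, 0, 0, 0, 0, 0, 50], [0, 0, 0, 0, 0, 0, 50], [0, 0, 0, 0, 0, 0, 50], [9, 2, 0, 0, 0, 0, 50], [9, 2, 0, 0, 0, 0, 50], [8, 0, 0, 0, 0, 0, 50], [0, 0, 0, 0, 0, 0, 30], [0, 0, 0, 0, 0, 0, 15], [0, 0, 0, 0, 0, 0, 0]]
  ],
  "grip_force": 12
}}

```text
time_s: 5.2
ee_pos: [0.5428, -0.0789, 0.1753]
eef_rot: [1.303, 1.57, -0.21]
force: [0.8, -0.4, 0.1]
grip_width: 0.0295
```

{"op": "play_rows", "data": {
  "deltas": [
    [[0, 0, 0, 0, 0, 0, 0], [0, 0, 0, 0, 0, 0, 0], [0, 0, 0, 0, 0, 0, 0]]
  ]
}}

```text
time_s: 5.5
ee_pos: [0.54, -0.0792, 0.1748]
eef_rot: [-1.58, 1.564, -3.092]
force: [-24.5, -2.3, 8.5]
grip_width: 0.0108
```

```bash
python3 pic.py p4
```

```text
t 5.6 tcp [ 0.5398 -0.0792  0.1748] graspP(press) [-0.0211 -0.079   0.1938] F [-23.98  -1.51   7.7 ] w 0.0105
```

View pics/p4.png

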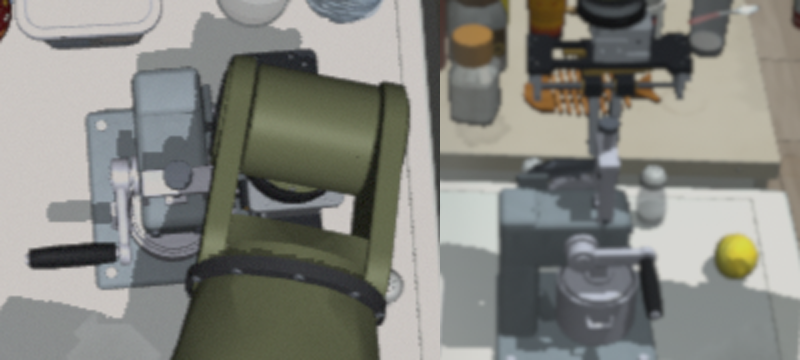

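Gripped at width 10.5 mm. The bar pulled the tool about 3 mm forward, so bar x ≈ −0.0213, z ≈ 0.193. Next I compute the arc.

Run:
```python
import numpy as np
A=-.168
th=np.linspace(0,2.0,21);x=-78*np.cos(A+th);z=78*np.sin(A+th)
for t,a,b in zip(th[1:],np.diff(x),np.diff(z)): print(round(t,2),[round(-b,1),round(a,1)])
```

```text
0.1 [np.float64(-7.7), np.float64(-0.9)]
0.2 [np.float64(-7.8), np.float64(-0.1)]
0.3 [np.float64(-7.8), np.float64(0.6)]
0.4 [np.float64(-7.7), np.float64(1.4)]
0.5 [np.float64(-7.5), np.float64(2.2)]
0.6 [np.float64(-7.2), np.float64(2.9)]
0.7 [np.float64(-6.9), np.float64(3.6)]
0.8 [np.float64(-6.5), np.float64(4.3)]
0.9 [np.float64(-6.1), np.float64(4.9)]
1.0 [np.float64(-5.5), np.float64(5.5)]
1.1 [np.float64(-5.0), np.float64(6.0)]
1.2 [np.float64(-4.3), np.float64(6.5)]
1.3 [np.float64(-3.7), np.float64(6.9)]
1.4 [np.float64(-3.0), np.float64(7.2)]
1.5 [np.float64(-2.2), np.float64(7.5)]
1.6 [np.float64(-1.5), np.float64(7.7)]
1.7 [np.float64(-0.7), np.float64(7.8)]
1.8 [np.float64(0.1), np.float64(7.8)]
1.9 [np.float64(0.9), np.float64(7.7)]
2.0 [np.float64(1.6), np.float64(7.6)]
```

{"op": "play_rows", "data": {
  "deltas": [
    [[0, -1.5, 0, 0, 0, 0, 0], [0, -1.5, 0, 0, 0, 0, 0], [0, 0, 0, 0, 0, 0, 0]]
  ],
  "grip_force": 25
}}

```text
time_s: 5.9
ee_pos: [0.5392, -0.0791, 0.1747]
eef_rot: [-1.626, 1.57, -3.138]
force: [-4.2, -1.6, -2.7]
grip_width: 0.0091
```

{"op": "play_rows", "data": {
  "deltas": [
    [[-2, 0, 0, 0, 0, 0, 0], [-3, 0, 0, 0, 0, 0, 0], [-3, -0.5, 0, 0, 0, 0, 0], [-4, -0.5, 0, 0, 0, 0, 0], [-4, 0, 0, 0, 0, 0, 0], [0, 0, 0, 0, 0, 0, 0]]
  ]
}}

```text
time_s: 6.5
ee_pos: [0.5448, -0.0784, 0.1919]
eef_rot: [1.537, 1.556, 0.025]
force: [46.3, 2.0, -23.4]
grip_width: 0.0091
```

```bash
python3 pic.py p5
```

```text
t 6.6 tcp [ 0.5446 -0.0784  0.1915] graspP(press) [-0.0166 -0.0784  0.2105] F [ 47.36   3.03 -23.02] w 0.0091
```

View pics/p5.png

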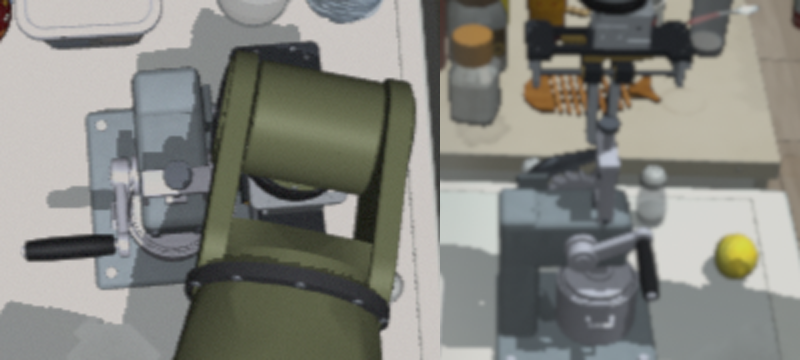

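Pawl is off and the crank swung up. The force (+47,−23) is pulling the tool back toward the pin, so the arc's angle is off. I'll relieve it and look closer.

{"op": "play_rows", "data": {
  "deltas": [
    [[0, 2, 0, 0, 0, 0, 0], [0, 2, 0, 0, 0, 0, 0], [0, 2, 0, 0, 0, 0, 0], [0, 0, 0, 0, 0, 0, 0]]
  ]
}}

```text
time_s: 7.0
ee_pos: [0.5449, -0.0788, 0.1916]
eef_rot: [0.814, 1.57, -0.699]
force: [-1.7, -0.8, 0.6]
grip_width: 0.0092
```

```bash
python3 pic.py p6
python3 - <<'E'
import cv2,numpy as np
a=[cv2.resize(cv2.imread(f"pics/{n}_side.png")[150:240,290:390],None,fx=4,fy=4,interpolation=cv2.INTER_CUBIC) for n in("p4","p6")]
cv2.imwrite("pics/c46.png",np.hstack(a))
E
```

```text
t 7.1 tcp [ 0.5448 -0.0788  0.1914] graspP(press) [-0.0162 -0.0788  0.2104] F [-1.42 -0.65 -0.84] w 0.0092
```

View pics/c46.png

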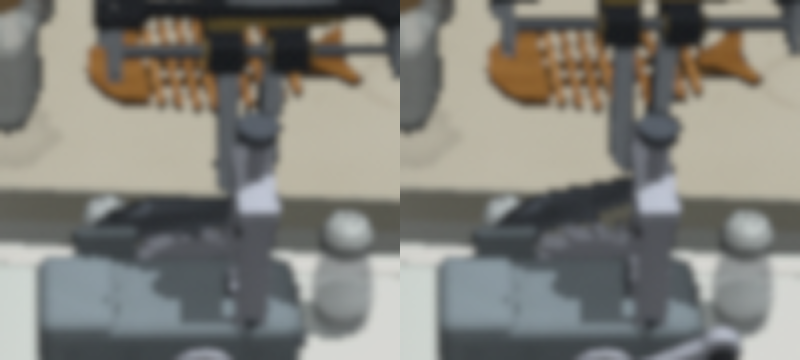

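Run:
```python
from h import *
c=lambda P:((proj('side',P)-[290,150])*4+1.5).round(0)
print('pin -.05,-.06,-.04',c(p2w(.0555,-.05,.206)),c(p2w(.0555,-.06,.206)),c(p2w(.0555,-.04,.206)))
print('wheel top',c(p2w(.0095,-.05,.212)),c(p2w(.0095+.03,-.05,.170+.03)))
for A in (-.2,-.1,0,.1,.2,.3,.4,.5,.6): print(A,c(p2w(.0555-.078*np.cos(A),-.05,.206+.078*np.sin(A))),c(p2w(.0555-.04*np.cos(A),-.05,.206+.04*np.sin(A))))
print('tips', c(p2w(-.0211,-.079,.1748)),c(p2w(-.0162,-.0788,.1914)))
```

```text
pin -.05,-.06,-.04 [109. 228.] [108. 217.] [110. 239.]
wheel top [190. 219.] [137. 236.]
-0.2 [241. 248.] [177. 238.]
-0.1 [244. 237.] [179. 233.]
0 [246. 227.] [179. 227.]
0.1 [246. 216.] [179. 222.]
0.2 [245. 205.] [178. 217.]
0.3 [242. 195.] [177. 211.]
0.4 [238. 185.] [175. 206.]
0.5 [233. 175.] [172. 201.]
0.6 [226. 166.] [168. 196.]
tips [236. 237.] [229. 215.]
```

Arm geometry agrees with A0≈0.16 above level, now A≈0.39. Recompute the arc from there.

Run:
```python
import numpy as np
a=np.linspace(.39,2.09,18);x=-78*np.cos(a);z=78*np.sin(a)
for t,p,q in zip(a[1:],np.diff(x),np.diff(z)): print(round(t,2),-round(q,1),round(p,1))
```

```text
0.49 -7.1 3.3
0.59 -6.7 4.0
0.69 -6.3 4.7
0.79 -5.8 5.3
0.89 -5.2 5.8
0.99 -4.6 6.3
1.09 -3.9 6.7
1.19 -3.3 7.1
1.29 -2.5 7.4
1.39 -1.8 7.6
1.49 -1.0 7.7
1.59 -0.2 7.8
1.69 0.5 7.8
1.79 1.3 7.7
1.89 2.1 7.5
1.99 2.8 7.3
2.09 3.5 7.0
```

{"op": "play_rows", "data": {
  "deltas": [
    [[-7.1, 3.3, 0, 0, 0, 0, 0], [-6.7, 4.0, 0, 0, 0, 0, 0], [-6.3, 4.7, 0, 0, 0, 0, 0], [-5.8, 5.3, 0, 0, 0, 0, 0], [0, 0, 0, 0, 0, 0, 0]]
  ]
}}

```text
time_s: 7.6
ee_pos: [0.5628, -0.0778, 0.2178]
eef_rot: [1.248, 1.57, -0.264]
force: [-2.0, -1.5, 1.0]
grip_width: 0.0091
```

```bash
python3 -c "
from h import *;st()"
```

```text
t 7.6 tcp [ 0.5628 -0.0778  0.2178] graspP(press) [ 0.0018 -0.0789  0.2368] F [-1.98 -1.48  0.97] w 0.0091
```

Very low force, so the arc is right. I'll continue along it.

{"op": "play_rows", "data": {
  "deltas": [
    [[-5.2, 5.8, 0, 0, 0, 0, 0], [-4.6, 6.3, 0, 0, 0, 0, 0], [-3.9, 6.7, 0, 0, 0, 0, 0], [-3.3, 7.1, 0, 0, 0, 0, 0], [-2.5, 7.4, 0, 0, 0, 0, 0], [-1.8, 7.6, 0, 0, 0, 0, 0], [0, 0, 0, 0, 0, 0, 0]]
  ]
}}

```text
time_s: 8.3
ee_pos: [0.604, -0.0754, 0.2388]
eef_rot: [1.307, 1.569, -0.206]
force: [-2.7, -1.4, 6.7]
grip_width: 0.0092
```

```bash
python3 -c "
from h import *;o,R,g=st();print(o['qpos'].round(2))"
```

```text
t 8.3 tcp [ 0.604  -0.0754  0.2388] graspP(press) [ 0.0431 -0.0792  0.2578] F [-2.69 -1.42  6.73] w 0.0092
[-0.18  0.39  1.23 -0.    1.51 -0.24]
```

{"op": "play_rows", "data": {
  "deltas": [
    [[-0.5, 7.7, 0, 0, 0, 0, 0], [0, 7.8, 0, 0, 0, 0, 0], [0.5, 7.8, 0, 0, 0, 0, 0], [1.3, 7.7, 0, 0, 0, 0, 0], [2.1, 7.5, 0, 0, 0, 0, 0], [2.8, 7.3, 0, 0, 0, 0, 0], [0, 0, 0, 0, 0, 0, 0]]
  ]
}}

```text
time_s: 9.0
ee_pos: [0.6495, -0.0726, 0.2313]
eef_rot: [1.647, 1.57, 0.134]
force: [1.2, -1.5, 1.0]
grip_width: 0.009
```

```bash
python3 pic.py p7
python3 - <<'E'
import cv2
cv2.imwrite("pics/c7.png",cv2.resize(cv2.imread("pics/p7_side.png")[100:250,270:410],None,fx=4,fy=4,interpolation=cv2.INTER_CUBIC))
E
```

```text
t 9.1 tcp [ 0.6487 -0.0727  0.2317] graspP(press) [ 0.088  -0.0792  0.2507] F [ 0.17 -2.53 -0.44] w 0.0088
```

View pics/c7.png

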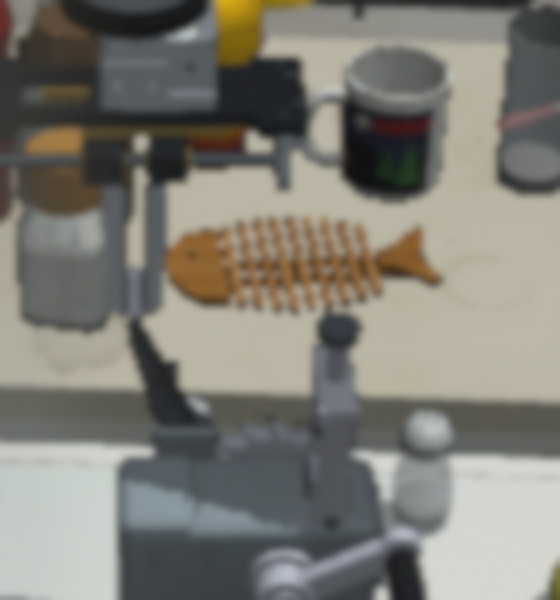

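Pawl is thrown back (arm at about (150,380) leaning backward, held at the fingers). Release and rise.

{"op": "play_rows", "data": {
  "deltas": [
    [[0, 0, 0, 0, 0, 0, 30], [0, 0, 0, 0, 0, 0, 50], [0, 0, 0, 0, 0, 0, 50], [0, 0, 0, 0, 0, 0, 50], [-15, 0, 0, 0, 0, 0, 50], [-20, 0, 0, 0, 0, 0, 50], [-20, 0, 0, 0, 0, 0, 50], [-20, 0, 0, 0, 0, 0, 50], [-15, 0, 0, 0, 0, 0, 50], [0, 0, 0, 0, 0, 0, 50]]
  ]
}}

```text
time_s: 10.1
ee_pos: [0.6489, -0.0727, 0.3241]
eef_rot: [1.368, 1.567, -0.145]
force: [-0.1, -1.2, 0.4]
grip_width: 0.05
```

```bash
python3 pic.py p8
python3 - <<'E'
import cv2
cv2.imwrite("pics/c8.png",cv2.resize(cv2.imread("pics/p8_side.png")[100:250,270:410],None,fx=4,fy=4,interpolation=cv2.INTER_CUBIC))
from h import *
c=lambda P:((proj('side',P)-[270,100])*4+1.5).round(0)
print('tip7',c(p2w(.088,-.0792,.2317)),'bar model',c(p2w(.0875,-.08,.277)),c(p2w(.0875,-.055,.277)),'pin',c(p2w(.0555,-.06,.206)))
E
```

```text
t 10.2 tcp [ 0.6485 -0.0726  0.3213] graspP(press) [ 0.0877 -0.0792  0.3403] F [ 0.45 -0.46 -0.57] w 0.0502
tip7 [131. 361.] bar model [132. 295.] [133. 322.] pin [188. 417.]
```

View pics/c8.png

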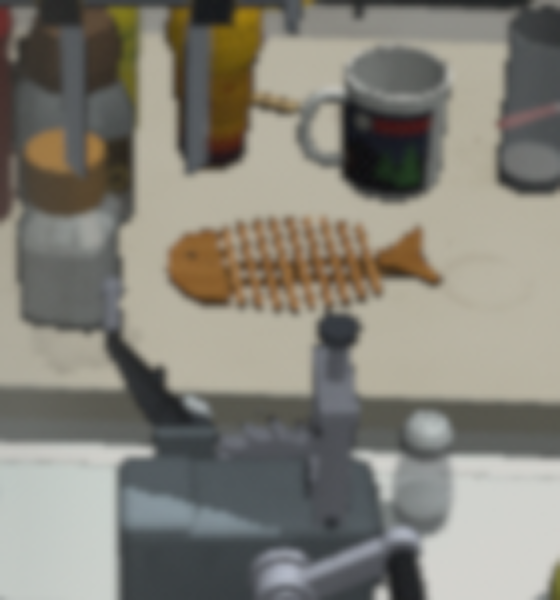

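```bash
python3 - <<'E'
from h import *
c=lambda P:((proj('side',P)-[270,100])*4+1.5).round(0)
for z in (.3213,.34,.36): print(z,c(p2w(.0877+.03,-.079,z)),c(p2w(.0877-.03,-.079,z)))
c2=lambda P:((proj('side',P)-[270,100])*4+1.5).round(0)
s=lambda P:proj('side',P).round(1)
print('ball thrown: ', end='')
for A in (2.05,2.1,2.15,2.2,2.3): print(A,c(p2w(.0555-.078*np.cos(A),-.099,.206+.078*np.sin(A))))
for d in (.3,.4,.5,.6):print(d,'handle inner/outer',c(p2w(.0095-.07*np.cos(d),.062,.17+.07*np.sin(d))),c(p2w(.0095-.07*np.cos(d),.144,.17+.07*np.sin(d))))
E
python3 - <<'E'
import cv2,numpy as np
a=cv2.resize(cv2.imread("pics/p8_side.png")[200:290,310:410],None,fx=4,fy=4,interpolation=cv2.INTER_CUBIC)
b=cv2.resize(cv2.imread("pics/p8_top.png")[260:350,250:350],None,fx=4,fy=4,interpolation=cv2.INTER_CUBIC)
cv2.imwrite("pics/c8b.png",np.hstack([a,b]))
E
```

```text
0.3213 [ 76. 230.] [187. 230.]
0.34 [ 76. 201.] [187. 200.]
0.36 [ 75. 169.] [188. 169.]
ball thrown: 2.05 [124. 278.]
2.1 [118. 281.]
2.15 [112. 284.]
2.2 [107. 287.]
2.3 [ 96. 294.]
0.3 handle inner/outer [406. 580.] [423. 690.]
0.4 handle inner/outer [402. 571.] [420. 681.]
0.5 handle inner/outer [398. 562.] [415. 672.]
0.6 handle inner/outer [392. 554.] [409. 664.]
```

View pics/c8b.png

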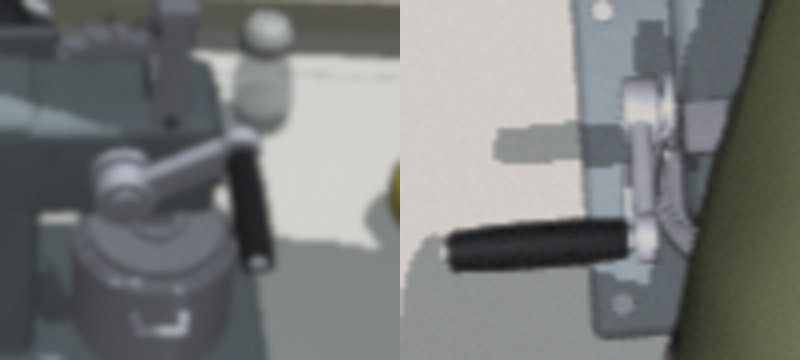

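The ball is at thrown angle 2.15, so pawl = 2.0 and it's staying. The fingertips show about 37 mm higher than the reported TCP implies (seen at row 170, predicted 230). That explains the first missed grasp, so I'll allow +37 mm along the tool. Drum ≈ 0.5. Now over to the handle.

{"op": "play_rows", "data": {
  "deltas": [
    [[0, -23, -31, 0, 0, 0, 50], [0, -23, -31, 0, 0, 0, 50], [0, -23, -31, 0, 0, 0, 50], [0, -23, -31, 0, 0, 0, 50], [0, -23, -31, 0, 0, 0, 50], [0, -23, -31, 0, 0, 0, 60], [0, 0, 0, 0, 0, 0, 60]]
  ]
}}

```text
time_s: 10.9
ee_pos: [0.4976, 0.1075, 0.3217]
eef_rot: [-2.685, 1.57, 2.089]
force: [0.2, -0.8, 0.1]
grip_width: 0.059
```

```bash
python3 pic.py p9
python3 - <<'E'
from h import *
o,R,g=st()
Rd=np.stack([[0,0,-1],X,np.cross([0,0,-1],X)],1); print(Ro.from_matrix(R.T@Rd).as_rotvec().round(4))
to(p2w(-.052,.106,.2),R,g)
c=lambda P:(proj('side',P)-[270,120])*2+[440,0]
t=pr(o['ee_pos'])
for dz in (0,.037): print(c(p2w(t[0]+.034,t[1],t[2]+dz)).round(),c(p2w(t[0]-.034,t[1],t[2]+dz)).round())
E
```

```text
t 11.0 tcp [0.4995 0.1052 0.3214] graspP(press) [-0.0498  0.1077  0.3404] F [ 0.21 -0.95  0.3 ] w 0.0598
t 11.0 tcp [0.4995 0.1052 0.3214] graspP(press) [-0.0498  0.1077  0.3404] F [ 0.21 -0.95  0.3 ] w 0.0598
[-0.0028  0.0002  0.0006]
tool mm [140.4  -2.1   1.6]
[616. 183.] [686. 183.]
[619. 153.] [690. 152.]
```

View pics/p9.png

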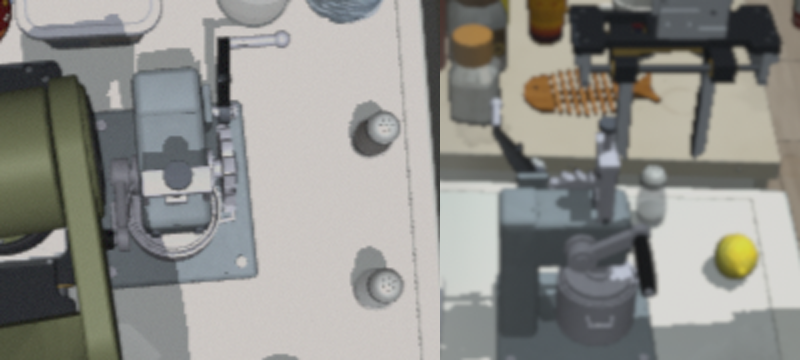

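Tips at (622,153)/(697,155) match the +37 mm correction. The pawl lies back with its bar at top-left of the wheel, (255,40). Descend around the handle.

{"op": "play_rows", "data": {
  "deltas": [
    [[25, 0, 0, 0, 0, 0, 60], [30, 0, 0, 0, 0, 0, 60], [30, 0, 0, 0, 0, 0, 60], [30, 0, 0, 0, 0, 0, 60], [20, 0, 0, 0, 0, 0, 60], [15, 0, 0, 0, 0, 0, 60], [12, 0, 0, 0, 0, 0, 60], [8, 0, 0, 0, 0, 0, 60], [0, 0, 0, 0, 0, 0, 60]]
  ]
}}

```text
time_s: 11.9
ee_pos: [0.4997, 0.1045, 0.1509]
eef_rot: [-1.472, 1.569, -2.985]
force: [0.2, 0.6, -0.1]
grip_width: 0.0602
```

```bash
python3 pic.py p10
```

```text
t 12.0 tcp [0.5002 0.1048 0.1524] graspP(press) [-0.0492  0.1072  0.1714] F [ 0.51  0.47 -0.2 ] w 0.0601
```

View pics/p10.png

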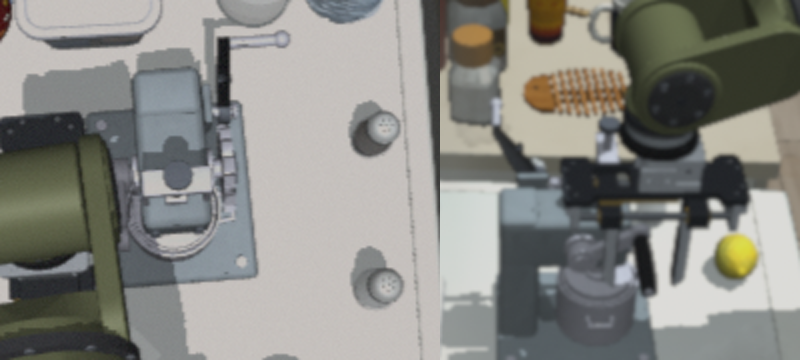

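Fingers straddle the handle, tips (608,280) and (680,282) with the handle at (645,265). Close.

{"op": "play_rows", "data": {
  "deltas": [
    [[0, 0, 0, 0, 0, 0, 30], [0, 0, 0, 0, 0, 0, 22], [0, 0, 0, 0, 0, 0, 15], [0, 0, 0, 0, 0, 0, 10], [0, 0, 0, 0, 0, 0, 10], [0, 0, 0, 0, 0, 0, 10]]
  ],
  "grip_force": 20
}}

```text
time_s: 12.6
ee_pos: [0.4992, 0.105, 0.1519]
eef_rot: [-1.592, 1.569, -3.105]
force: [-5.7, 0.5, 2.8]
grip_width: 0.02
```

```bash
python3 pic.py p11;python3 - <<'E'
import numpy as np
for d0 in (.5,):
    d=np.arange(d0,2.85,.1);x=-70*np.cos(d);z=70*np.sin(d)
    for t,a,b in zip(d[1:],np.diff(x),np.diff(z)): print(round(t,2),round(-b,1),round(a,1))
E
```

```text
t 12.7 tcp [0.4993 0.105  0.1519] graspP(press) [-0.0501  0.1074  0.1709] F [-4.66 -0.23  2.63] w 0.0198
0.6 -6.0 3.7
0.7 -5.6 4.2
0.8 -5.1 4.8
0.9 -4.6 5.3
1.0 -4.1 5.7
1.1 -3.5 6.1
1.2 -2.9 6.4
1.3 -2.2 6.6
1.4 -1.5 6.8
1.5 -0.8 6.9
1.6 -0.1 7.0
1.7 0.6 7.0
1.8 1.2 6.9
1.9 1.9 6.7
2.0 2.6 6.5
2.1 3.2 6.2
2.2 3.8 5.9
2.3 4.4 5.4
2.4 4.9 5.0
2.5 5.4 4.5
2.6 5.8 3.9
2.7 6.2 3.3
2.8 6.5 2.7
```

View pics/p11.png

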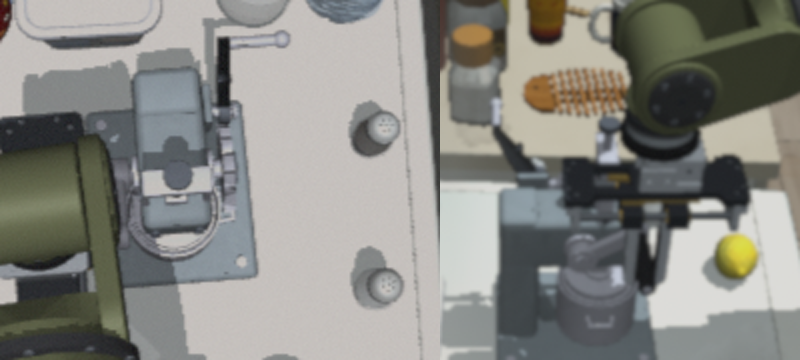

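{"op": "play_rows", "data": {
  "deltas": [
    [[-5.8, 4.0, 0, 0, 0, 0, 10], [-5.3, 4.5, 0, 0, 0, 0, 10], [-4.8, 5.0, 0, 0, 0, 0, 10], [-4.3, 5.5, 0, 0, 0, 0, 10], [-3.8, 5.9, 0, 0, 0, 0, 10], [0, 0, 0, 0, 0, 0, 10]]
  ]
}}

```text
time_s: 13.3
ee_pos: [0.525, 0.1065, 0.176]
eef_rot: [-1.916, 1.571, 2.855]
force: [-1.6, 0.7, 2.3]
grip_width: 0.0196
```

```bash
cat >> h.py <<'E'
def arc(n=12,xs=.0095,step=.05):
    o,R,g=st(); p=pr(g); c=(xs-p[0])/.07; d=np.arccos(np.clip(c,-1,1))
    F=o['force']; f=np.array([F@X,F[2]]); t=np.array([np.sin(d),np.cos(d)]); r=np.array([-np.cos(d),np.sin(d)])
    print('drum est',round(d,3),'tangential F on tool',round(f@t,2),'radial',round(f@r,2))
    return d
E
python3 -c "
from h import *
arc()"
```

```text
t 13.3 tcp [0.525  0.1065 0.176 ] graspP(press) [-0.0244  0.1073  0.195 ] F [-1.59  0.71  2.32] w 0.0196
drum est 1.066 tangential F on tool -0.23 radial 2.78
```

{"op": "play_rows", "data": {
  "deltas": [
    [[-3.2, 6.2, 0, 0, 0, 0, 10], [-2.5, 6.5, 0, 0, 0, 0, 10], [-1, 3.4, 0, 0, 0, 0, 10], [0, 0, 0, 0, 0, 0, 10]]
  ]
}}

```text
time_s: 13.7
ee_pos: [0.541, 0.1074, 0.1824]
eef_rot: [2.191, 1.571, 0.679]
force: [1.2, 0.1, -2.0]
grip_width: 0.02
```

{"op": "play_rows", "data": {
  "deltas": [
    [[-0.9, 3.4, 0, 0, 0, 0, 10], [-0.8, 3.4, 0, 0, 0, 0, 10], [0, 0, 0, 0, 0, 0, 10]]
  ]
}}

```text
time_s: 14.0
ee_pos: [0.5478, 0.1077, 0.1839]
eef_rot: [-1.626, 1.57, -3.138]
force: [1.1, 0.2, -6.8]
grip_width: 0.0197
```

```bash
python3 -c "
from h import *
arc()"
```

```text
t 14.0 tcp [0.5478 0.1077 0.1839] graspP(press) [-0.0015  0.1071  0.2029] F [ 1.14  0.21 -6.82] w 0.0197
drum est 1.413 tangential F on tool 0.07 radial -6.92
```

{"op": "play_rows", "data": {
  "deltas": [
    [[0.4, 3.5, 0, 0, 0, 0, 10], [0, 3.5, 0, 0, 0, 0, 10], [0, 0, 0, 0, 0, 0, 10]]
  ]
}}

```text
time_s: 14.3
ee_pos: [0.5554, 0.1082, 0.1845]
eef_rot: [1.669, 1.569, 0.156]
force: [0.1, 2.4, -0.2]
grip_width: 0.0197
```

{"op": "play_rows", "data": {
  "deltas": [
    [[0.1, 3.5, 0, 0, 0, 0, 10], [0.1, 3.5, 0, 0, 0, 0, 10], [0, 0, 0, 0, 0, 0, 10]]
  ]
}}

```text
time_s: 14.6
ee_pos: [0.5625, 0.1087, 0.1843]
eef_rot: [1.681, 1.569, 0.169]
force: [1.5, 2.5, 4.1]
grip_width: 0.0197
```

```bash
python3 -c "
from h import *
arc()"
```

```text
t 14.6 tcp [0.5625 0.1087 0.1843] graspP(press) [0.0132 0.1072 0.2033] F [1.46 2.5  4.1 ] w 0.0197
drum est 1.623 tangential F on tool 1.39 radial 4.18
```

{"op": "play_rows", "data": {
  "deltas": [
    [[0, 3.5, 0, 0, 0, 0, 10], [0.3, 3.5, 0, 0, 0, 0, 10], [0, 0, 0, 0, 0, 0, 10]]
  ]
}}

```text
time_s: 14.9
ee_pos: [0.5693, 0.1091, 0.1836]
eef_rot: [1.721, 1.57, 0.208]
force: [1.7, 2.0, 3.8]
grip_width: 0.0199
```

{"op": "play_rows", "data": {
  "deltas": [
    [[0.5, 3.4, 0, 0, 0, 0, 10], [0.7, 3.4, 0, 0, 0, 0, 10], [0, 0, 0, 0, 0, 0, 10]]
  ]
}}

```text
time_s: 15.2
ee_pos: [0.576, 0.1094, 0.1822]
eef_rot: [1.751, 1.57, 0.238]
force: [2.0, 2.4, 3.5]
grip_width: 0.0194
```

```bash
python3 -c "
from h import *
arc()"
```

```text
t 15.2 tcp [0.576  0.1094 0.1822] graspP(press) [0.0267 0.1071 0.2012] F [2.02 2.4  3.5 ] w 0.0194
drum est 1.82 tangential F on tool 1.24 radial 3.93
```

{"op": "play_rows", "data": {
  "deltas": [
    [[0.9, 3.4, 0, 0, 0, 0, 10], [1.1, 3.3, 0, 0, 0, 0, 10], [0, 0, 0, 0, 0, 0, 10]]
  ]
}}

```text
time_s: 15.5
ee_pos: [0.5827, 0.1098, 0.18]
eef_rot: [1.755, 1.57, 0.243]
force: [2.8, 2.9, 2.6]
grip_width: 0.0195
```

{"op": "play_rows", "data": {
  "deltas": [
    [[1.2, 3.3, 0, 0, 0, 0, 10], [1.3, 3.2, 0, 0, 0, 0, 10], [0, 0, 0, 0, 0, 0, 10]]
  ]
}}

```text
time_s: 15.8
ee_pos: [0.5886, 0.1102, 0.1775]
eef_rot: [-1.602, 1.57, -3.114]
force: [-4.6, 1.7, 3.8]
grip_width: 0.0198
```

```bash
python3 -c "
from h import *
arc()"
```

```text
t 15.8 tcp [0.5886 0.1102 0.1775] graspP(press) [0.0393 0.107  0.1965] F [-4.6   1.67  3.78] w 0.0198
drum est 2.011 tangential F on tool -5.67 radial 1.5
```

Stop reached at about 2.0 rad (tangential force from +1 to −5.7 N). Now small steps.

{"op": "play_rows", "data": {
  "deltas": [
    [[0.6, 1.3, 0, 0, 0, 0, 10], [0, 0, 0, 0, 0, 0, 10]]
  ]
}}

```text
time_s: 16.0
ee_pos: [0.5895, 0.1102, 0.177]
eef_rot: [-1.594, 1.569, -3.106]
force: [-6.2, 1.4, 5.4]
grip_width: 0.0199
```

```bash
python3 -c "
from h import *
arc()"
```

```text
t 16.0 tcp [0.5895 0.1102 0.177 ] graspP(press) [0.0403 0.107  0.196 ] F [-6.24  1.44  5.36] w 0.0199
drum est 2.027 tangential F on tool -7.87 radial 2.11
```

{"op": "play_rows", "data": {
  "deltas": [
    [[0.4, 0.9, 0, 0, 0, 0, 10], [0, 0, 0, 0, 0, 0, 10], [0, 0, 0, 0, 0, 0, 10], [0, 0, 0, 0, 0, 0, 10]]
  ]
}}

```text
time_s: 16.4
ee_pos: [0.5902, 0.1103, 0.1767]
eef_rot: [-1.57, 1.569, -3.083]
force: [-6.9, 1.0, 7.0]
grip_width: 0.0196
```

```bash
python3 -c "
from h import *
arc()"
```

```text
t 16.4 tcp [0.5902 0.1103 0.1767] graspP(press) [0.041  0.107  0.1957] F [-6.91  0.96  6.95] w 0.0196
drum est 2.038 tangential F on tool -9.23 radial 3.12
```

9.2 N tangential held for 0.3 s. Ease off before letting go, so the handle doesn't kick back.

{"op": "play_rows", "data": {
  "deltas": [
    [[-0.2, -0.4, 0, 0, 0, 0, 10], [-0.2, -0.4, 0, 0, 0, 0, 10], [-0.2, -0.4, 0, 0, 0, 0, 10], [0, 0, 0, 0, 0, 0, 10]]
  ]
}}

```text
time_s: 16.8
ee_pos: [0.5892, 0.1102, 0.1772]
eef_rot: [-1.578, 1.57, -3.09]
force: [-5.6, 1.5, 5.6]
grip_width: 0.02
```

```bash
python3 -c "
from h import *
arc()"
```

```text
t 16.8 tcp [0.5892 0.1102 0.1772] graspP(press) [0.04   0.107  0.1962] F [-5.64  1.51  5.58] w 0.02
drum est 2.022 tangential F on tool -7.42 radial 2.61
```

{"op": "play_rows", "data": {
  "deltas": [
    [[-0.2, -0.4, 0, 0, 0, 0, 10], [-0.2, -0.4, 0, 0, 0, 0, 10], [-0.2, -0.4, 0, 0, 0, 0, 10], [0, 0, 0, 0, 0, 0, 10]]
  ]
}}

```text
time_s: 17.2
ee_pos: [0.5882, 0.1101, 0.1777]
eef_rot: [-1.566, 1.57, -3.078]
force: [-5.3, 2.4, 3.2]
grip_width: 0.0204
```

```bash
python3 -c "
from h import *
arc()"
```

```text
t 17.2 tcp [0.5882 0.1101 0.1777] graspP(press) [0.039  0.107  0.1967] F [-5.29  2.4   3.18] w 0.0204
drum est 2.005 tangential F on tool -5.99 radial 0.73
```

{"op": "play_rows", "data": {
  "deltas": [
    [[-0.2, -0.4, 0, 0, 0, 0, 10], [-0.2, -0.4, 0, 0, 0, 0, 10], [-0.2, -0.4, 0, 0, 0, 0, 10], [0, 0, 0, 0, 0, 0, 10], [0, 0, 0, 0, 0, 0, 10], [0, 0, 0, 0, 0, 0, 10]]
  ]
}}

```text
time_s: 17.8
ee_pos: [0.587, 0.1101, 0.1784]
eef_rot: [-1.565, 1.57, -3.077]
force: [-4.6, 2.1, 0.7]
grip_width: 0.0199
```

```bash
python3 -c "
from h import *
arc()"
```

```text
t 17.8 tcp [0.587  0.1101 0.1784] graspP(press) [0.0378 0.107  0.1974] F [-4.57  2.06  0.68] w 0.0199
drum est 1.986 tangential F on tool -4.33 radial -1.17
```

{"op": "play_rows", "data": {
  "deltas": [
    [[-0.2, -0.4, 0, 0, 0, 0, 10], [-0.2, -0.4, 0, 0, 0, 0, 10], [-0.2, -0.4, 0, 0, 0, 0, 10], [0, 0, 0, 0, 0, 0, 10], [0, 0, 0, 0, 0, 0, 10]]
  ]
}}

```text
time_s: 18.3
ee_pos: [0.5858, 0.11, 0.1789]
eef_rot: [-1.565, 1.57, -3.078]
force: [-4.8, 1.4, -3.0]
grip_width: 0.0198
```

```bash
python3 -c "
from h import *
arc()"; python3 pic.py p12
```

```text
t 18.3 tcp [0.5858 0.11   0.1789] graspP(press) [0.0366 0.107  0.1979] F [-4.79  1.38 -2.96] w 0.0198
drum est 1.968 tangential F on tool -3.18 radial -4.55
t 18.4 tcp [0.5858 0.11   0.1789] graspP(press) [0.0366 0.107  0.1979] F [-4.01  1.68 -2.25] w 0.0199
```

{"op": "play_rows", "data": {
  "deltas": [
    [[0.2, -0.5, 0, 0, 0, 0, 10], [0.2, -0.5, 0, 0, 0, 0, 10], [0, -0.4, 0, 0, 0, 0, 10], [0, 0, 0, 0, 0, 0, 10], [0, 0, 0, 0, 0, 0, 10]]
  ]
}}

```text
time_s: 18.9
ee_pos: [0.5849, 0.1099, 0.1792]
eef_rot: [1.632, 1.57, 0.12]
force: [-0.5, 2.2, 2.2]
grip_width: 0.0197
```

```bash
python3 -c "
from h import *
arc()"
python3 - <<'E'
import cv2
cv2.imwrite("pics/c12.png",cv2.resize(cv2.imread("pics/p12_side.png")[150:290,290:410],None,fx=4,fy=4,interpolation=cv2.INTER_CUBIC))
E
```

```text
t 18.9 tcp [0.5849 0.1099 0.1792] graspP(press) [0.0356 0.107  0.1982] F [-0.52  2.23  2.17] w 0.0197
drum est 1.953 tangential F on tool -1.16 radial 1.88
```

View pics/c12.png

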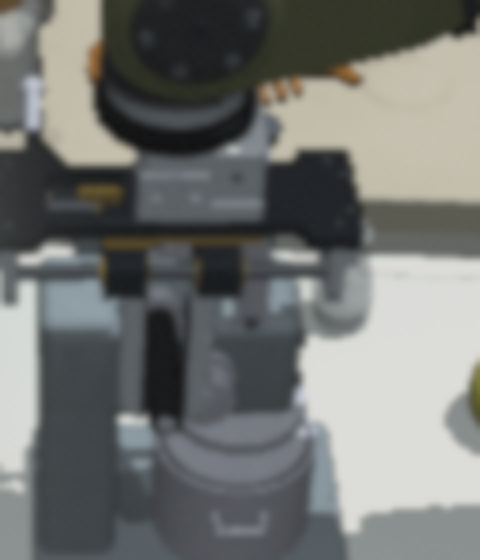

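Eased to about −1.2 N. Open and watch whether the crank stays put.

{"op": "play_rows", "data": {
  "deltas": [
    [[0, 0, 0, 0, 0, 0, 30], [0, 0, 0, 0, 0, 0, 40], [0, 0, 0, 0, 0, 0, 40]]
  ]
}}

```text
time_s: 19.2
ee_pos: [0.5846, 0.1097, 0.1786]
eef_rot: [-0.502, 1.57, -2.015]
force: [-1.0, -0.3, -0.3]
grip_width: 0.0389
```

```bash
python3 pic.py p13
python3 - <<'E'
import cv2,numpy as np
f=lambda n:cv2.resize(cv2.imread(f"pics/{n}_side.png")[200:270,300:380],None,fx=5,fy=5,interpolation=cv2.INTER_CUBIC)
cv2.imwrite("pics/c13.png",np.hstack([f("p12"),f("p13")]))
E
```

```text
t 19.3 tcp [0.5846 0.1098 0.1786] graspP(press) [0.0353 0.1069 0.1976] F [-0.23  0.74 -0.8 ] w 0.0399
```

View pics/c13.png

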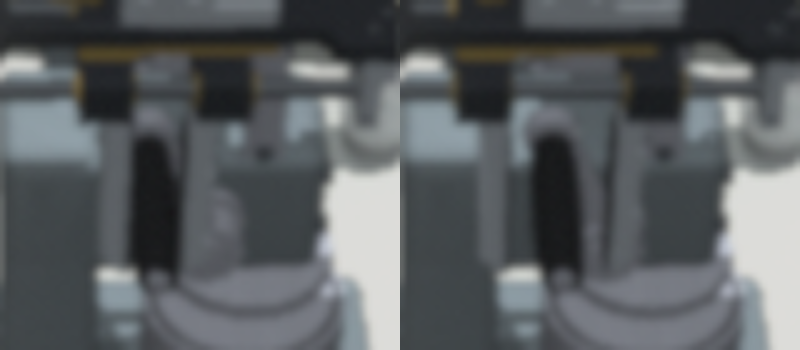

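Handle stayed (both crops show it at about x=157). To learn the friction and preload, I'll regrip and feel again in fine steps.

{"op": "play_rows", "data": {
  "deltas": [
    [[0, 0, 0, 0, 0, 0, 25], [0, 0, 0, 0, 0, 0, 15], [0, 0, 0, 0, 0, 0, 10], [0, 0, 0, 0, 0, 0, 10], [0, 0, 0, 0, 0, 0, 10]]
  ]
}}

```text
time_s: 19.8
ee_pos: [0.5844, 0.1099, 0.1787]
eef_rot: [-1.567, 1.57, -3.08]
force: [-1.5, 0.9, -0.5]
grip_width: 0.0196
```

{"op": "play_rows", "data": {
  "deltas": [
    [[0.3, 0.7, 0, 0, 0, 0, 10], [0, 0, 0, 0, 0, 0, 10], [0, 0, 0, 0, 0, 0, 10]]
  ]
}}

```text
time_s: 20.1
ee_pos: [0.5851, 0.11, 0.1784]
eef_rot: [-1.541, 1.57, -3.053]
force: [-4.8, -0.5, 1.4]
grip_width: 0.0202
```

{"op": "play_rows", "data": {
  "deltas": [
    [[0.3, 0.7, 0, 0, 0, 0, 10], [0, 0, 0, 0, 0, 0, 10], [0, 0, 0, 0, 0, 0, 10]]
  ]
}}

```text
time_s: 20.4
ee_pos: [0.5858, 0.11, 0.1781]
eef_rot: [-1.532, 1.57, -3.045]
force: [-5.4, -0.2, 0.6]
grip_width: 0.0194
```

{"op": "play_rows", "data": {
  "deltas": [
    [[0.3, 0.7, 0, 0, 0, 0, 10], [0, 0, 0, 0, 0, 0, 10], [0, 0, 0, 0, 0, 0, 10]]
  ]
}}

```text
time_s: 20.7
ee_pos: [0.5865, 0.11, 0.1778]
eef_rot: [-1.492, 1.57, -3.004]
force: [-5.5, -0.9, -0.1]
grip_width: 0.0197
```

{"op": "play_rows", "data": {
  "deltas": [
    [[0.3, 0.7, 0, 0, 0, 0, 10], [0, 0, 0, 0, 0, 0, 10], [0, 0, 0, 0, 0, 0, 10]]
  ]
}}

```text
time_s: 21.0
ee_pos: [0.5871, 0.1101, 0.1775]
eef_rot: [-1.524, 1.57, -3.036]
force: [-6.5, -0.5, 1.1]
grip_width: 0.0199
```

```bash
python3 -c "
from h import *
arc()"
```

```text
t 21.0 tcp [0.5871 0.1101 0.1775] graspP(press) [0.0379 0.107  0.1965] F [-6.53 -0.46  1.11] w 0.0199
drum est 1.988 tangential F on tool -6.43 radial -1.63
```

Consistent with friction f≈1–2 N and preload ≈2 N at the earlier release (about 9 N at the ram). Ease by a little less this time and release.

{"op": "play_rows", "data": {
  "deltas": [
    [[-0.2, -0.4, 0, 0, 0, 0, 10], [-0.2, -0.4, 0, 0, 0, 0, 10], [-0.2, -0.4, 0, 0, 0, 0, 10], [0, 0, 0, 0, 0, 0, 10], [0, 0, 0, 0, 0, 0, 10]]
  ]
}}

```text
time_s: 21.5
ee_pos: [0.5861, 0.11, 0.178]
eef_rot: [-1.521, 1.57, -3.034]
force: [-3.6, -0.7, -1.6]
grip_width: 0.02
```

```bash
python3 -c "
from h import *
arc()"
```

```text
t 21.5 tcp [0.5861 0.11   0.178 ] graspP(press) [0.0368 0.107  0.197 ] F [-3.62 -0.69 -1.56] w 0.02
drum est 1.972 tangential F on tool -2.76 radial -2.86
```

{"op": "play_rows", "data": {
  "deltas": [
    [[0, 0, 0, 0, 0, 0, 22], [0, 0, 0, 0, 0, 0, 24], [0, 0, 0, 0, 0, 0, 28], [0, 0, 0, 0, 0, 0, 34], [0, 0, 0, 0, 0, 0, 44], [0, 0, 0, 0, 0, 0, 50], [0, 0, 0, 0, 0, 0, 50]]
  ]
}}

```text
time_s: 22.2
ee_pos: [0.5862, 0.11, 0.1782]
eef_rot: [1.875, 1.571, 0.363]
force: [0.3, -0.2, -0.4]
grip_width: 0.0495
```

```bash
python3 pic.py p14
python3 - <<'E'
import cv2,numpy as np
f=lambda n:cv2.resize(cv2.imread(f"pics/{n}_side.png")[200:270,300:380],None,fx=5,fy=5,interpolation=cv2.INTER_CUBIC)
cv2.imwrite("pics/c14.png",np.hstack([f("p13"),f("p14")]))
E
```

```text
t 22.3 tcp [0.5862 0.11   0.1782] graspP(press) [0.037  0.107  0.1972] F [0.81 0.16 0.81] w 0.0499
```

View pics/c14.png

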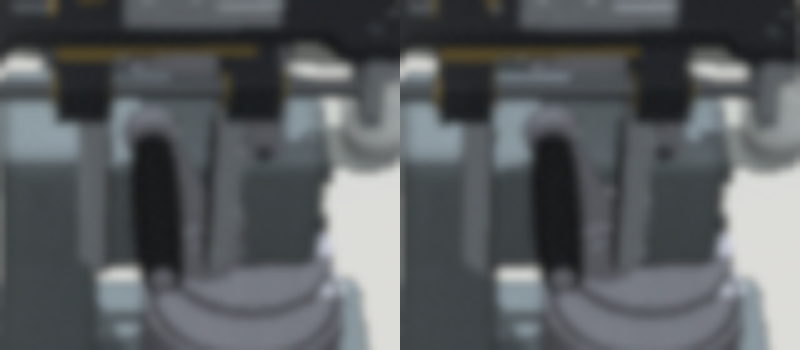

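Handle remains in place after release. Rise and cross to the thrown-back bar.

{"op": "play_rows", "data": {
  "deltas": [
    [[-15, 0, 0, 0, 0, 0, 50], [-30, 0, 0, 0, 0, 0, 50], [-30, 0, 0, 0, 0, 0, 50], [-30, 0, 0, 0, 0, 0, 50], [-30, 0, 0, 0, 0, 0, 50], [-18, 0, 0, 0, 0, 0, 50], [0, 0, 0, 0, 0, 0, 50]]
  ]
}}

```text
time_s: 23.0
ee_pos: [0.5867, 0.1101, 0.3336]
eef_rot: [1.643, 1.566, 0.13]
force: [-0.1, 0.5, -1.0]
grip_width: 0.0498
```

{"op": "play_rows", "data": {
  "deltas": [
    [[0, 10, 31, 0, 0, 0, 50], [0, 10, 31, 0, 0, 0, 50], [0, 10, 31, 0, 0, 0, 50], [0, 10, 31, 0, 0, 0, 50], [0, 10, 31, 0, 0, 0, 50], [0, 10, 31, 0, 0, 0, 50], [0, 0, 0, 0, 0, 0, 50], [0, 0, 0, 0, 0, 0, 50]]
  ]
}}

```text
time_s: 23.8
ee_pos: [0.6568, -0.0725, 0.3294]
eef_rot: [-1.861, 1.569, 2.909]
force: [0.4, 0.3, -0.0]
grip_width: 0.0499
```

```bash
python3 pic.py p15
python3 - <<'E'
from h import *
o,R,g=st();print(o['qpos'].round(2))
Rd=np.stack([[0,0,-1],X,np.cross([0,0,-1],X)],1); print(Ro.from_matrix(R.T@Rd).as_rotvec().round(4))
to(p2w(.098,-.079,.271-.037),R,g)
E
```

```text
t 23.9 tcp [ 0.6567 -0.0714  0.3306] graspP(press) [ 0.096  -0.0784  0.3496] F [-0.27  0.57 -0.52] w 0.0503
t 23.9 tcp [ 0.6567 -0.0714  0.3306] graspP(press) [ 0.096  -0.0784  0.3496] F [-0.27  0.57 -0.52] w 0.0503
[-0.16  0.53  0.84  0.    1.78 -0.22]
[-0.0034 -0.0003  0.0007]
tool mm [115.6   2.    0.6]
```

View pics/p15.png

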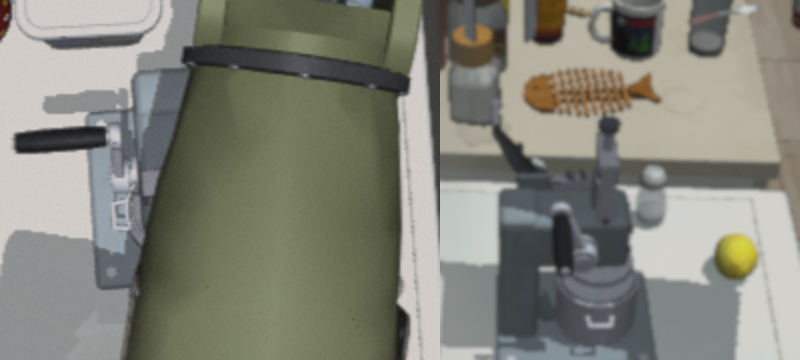

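{"op": "play_rows", "data": {
  "deltas": [
    [[20, 2, 0, 0, 0, 0, 50], [25, 0, 0, 0, 0, 0, 50], [25, 0, 0, 0, 0, 0, 50], [20, 0, 0, 0, 0, 0, 50], [14, 0, 0, 0, 0, 0, 50], [8, 0, 0, 0, 0, 0, 50], [0, 0, 0, 0, 0, 0, 50]]
  ]
}}

```text
time_s: 24.6
ee_pos: [0.6587, -0.0716, 0.2186]
eef_rot: [-1.805, 1.57, 2.966]
force: [-0.7, 0.8, 0.8]
grip_width: 0.0501
```

```bash
python3 pic.py p16
python3 - <<'E'
import cv2
cv2.imwrite("pics/c16.png",cv2.resize(cv2.imread("pics/p16_side.png")[100:250,270:410],None,fx=4,fy=4,interpolation=cv2.INTER_CUBIC))
E
```

```text
t 24.7 tcp [ 0.6592 -0.0719  0.2202] graspP(press) [ 0.0984 -0.0791  0.2392] F [0.15 0.55 0.79] w 0.05
```

View pics/c16.png

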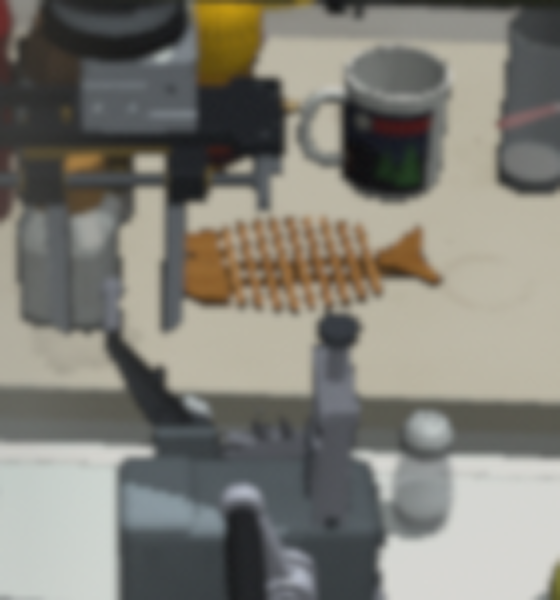

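Fingers, tips at row 328, straddle the bar at (112,295). Close.

{"op": "play_rows", "data": {
  "deltas": [
    [[0, 0, 0, 0, 0, 0, 30], [0, 0, 0, 0, 0, 0, 12], [0, 0, 0, 0, 0, 0, 0], [0, 0, 0, 0, 0, 0, 0], [0, 0, 0, 0, 0, 0, 0], [0, 0, 0, 0, 0, 0, 0]]
  ],
  "grip_force": 20
}}

```text
time_s: 25.3
ee_pos: [0.659, -0.0721, 0.2193]
eef_rot: [1.48, 1.57, -0.033]
force: [1.2, 0.2, -0.9]
grip_width: 0.0092
```

Run:
```python
from h import *
st()
a=np.linspace(2.14,.34,19);x=-78*np.cos(a);z=78*np.sin(a)
for t,p,q in zip(a[1:],np.diff(x),np.diff(z)): print(round(t,2),-round(q,1),round(p,1), 'x',round(55.5-78*np.cos(t),1))
```

```text
t 25.3 tcp [ 0.659  -0.0721  0.2193] graspP(press) [ 0.0983 -0.0793  0.2383] F [ 1.21  0.2  -0.88] w 0.0092
2.04 -3.9 -6.8 x 90.8
1.94 -3.2 -7.1 x 83.6
1.84 -2.4 -7.4 x 76.2
1.74 -1.7 -7.6 x 68.6
1.64 -0.9 -7.7 x 60.9
1.54 -0.1 -7.8 x 53.1
1.44 0.6 -7.8 x 45.3
1.34 1.4 -7.7 x 37.7
1.24 2.2 -7.5 x 30.2
1.14 2.9 -7.2 x 22.9
1.04 3.6 -6.9 x 16.0
0.94 4.3 -6.5 x 9.5
0.84 4.9 -6.1 x 3.4
0.74 5.5 -5.5 x -2.1
0.64 6.0 -5.0 x -7.1
0.54 6.5 -4.3 x -11.4
0.44 6.9 -3.7 x -15.1
0.34 7.2 -3.0 x -18.0
```

Gripped at 9.2 mm, x = 98.3 mm as modelled. Reverse the arc.

{"op": "play_rows", "data": {
  "deltas": [
    [[-3.9, -6.8, 0, 0, 0, 0, 0], [-3.2, -7.1, 0, 0, 0, 0, 0], [-2.4, -7.4, 0, 0, 0, 0, 0], [-1.7, -7.6, 0, 0, 0, 0, 0], [-0.9, -7.7, 0, 0, 0, 0, 0], [0, 0, 0, 0, 0, 0, 0]]
  ]
}}

```text
time_s: 25.9
ee_pos: [0.6214, -0.0743, 0.2315]
eef_rot: [-1.728, 1.57, 3.042]
force: [0.2, 1.6, 3.9]
grip_width: 0.0094
```

```bash
python3 -c "
from h import *
st()"
```

```text
t 25.9 tcp [ 0.6214 -0.0743  0.2315] graspP(press) [ 0.0606 -0.0791  0.2505] F [0.25 1.62 3.88] w 0.0094
```

{"op": "play_rows", "data": {
  "deltas": [
    [[-0.3, -7.8, 0, 0, 0, 0, 0], [0.6, -7.8, 0, 0, 0, 0, 0], [1.4, -7.7, 0, 0, 0, 0, 0], [2.2, -7.5, 0, 0, 0, 0, 0], [2.9, -7.2, 0, 0, 0, 0, 0], [3.6, -6.9, 0, 0, 0, 0, 0], [0, 0, 0, 0, 0, 0, 0]]
  ]
}}

```text
time_s: 26.6
ee_pos: [0.5765, -0.0768, 0.2202]
eef_rot: [-1.811, 1.569, 2.96]
force: [0.3, 1.2, -0.5]
grip_width: 0.009
```

```bash
python3 -c "
from h import *
st()"
```

```text
t 26.6 tcp [ 0.5765 -0.0768  0.2202] graspP(press) [ 0.0157 -0.0788  0.2392] F [ 0.29  1.18 -0.54] w 0.009
```

{"op": "play_rows", "data": {
  "deltas": [
    [[4.3, -6.5, 0, 0, 0, 0, 0], [4.9, -6.1, 0, 0, 0, 0, 0], [5.5, -5.5, 0, 0, 0, 0, 0], [6.0, -5.0, 0, 0, 0, 0, 0], [6.5, -4.3, 0, 0, 0, 0, 0], [0, 0, 0, 0, 0, 0, 0]]
  ]
}}

```text
time_s: 27.2
ee_pos: [0.5494, -0.0785, 0.1926]
eef_rot: [-1.741, 1.569, 3.03]
force: [0.3, 0.6, 0.4]
grip_width: 0.009
```

```bash
python3 -c "
from h import *
st()
a=np.linspace(.54,.14,9);x=-78*np.cos(a);z=78*np.sin(a)
for t,p,q in zip(a[1:],np.diff(x),np.diff(z)): print(round(t,2),-round(q,1),round(p,1), 'x',round(55.5-78*np.cos(t),1))"
```

```text
t 27.2 tcp [ 0.5494 -0.0785  0.1926] graspP(press) [-0.0115 -0.0788  0.2116] F [0.33 0.57 0.43] w 0.009
0.49 3.4 -1.9 x -13.3
0.44 3.5 -1.7 x -15.1
0.39 3.6 -1.6 x -16.6
0.34 3.6 -1.4 x -18.0
0.29 3.7 -1.2 x -19.2
0.24 3.8 -1.0 x -20.3
0.19 3.8 -0.8 x -21.1
0.14 3.8 -0.6 x -21.7
```

{"op": "play_rows", "data": {
  "deltas": [
    [[3.4, -1.9, 0, 0, 0, 0, 0], [3.5, -1.7, 0, 0, 0, 0, 0], [3.6, -1.6, 0, 0, 0, 0, 0], [0, 0, 0, 0, 0, 0, 0]]
  ]
}}

```text
time_s: 27.6
ee_pos: [0.5444, -0.0788, 0.1826]
eef_rot: [-1.662, 1.569, 3.108]
force: [-5.0, -0.3, 1.8]
grip_width: 0.0093
```

{"op": "play_rows", "data": {
  "deltas": [
    [[1.8, -0.7, 0, 0, 0, 0, 0], [0, 0, 0, 0, 0, 0, 0]]
  ]
}}

```text
time_s: 27.8
ee_pos: [0.5439, -0.0789, 0.1811]
eef_rot: [-1.6, 1.57, -3.113]
force: [-5.5, 0.2, 2.8]
grip_width: 0.0096
```

{"op": "play_rows", "data": {
  "deltas": [
    [[1.8, -0.7, 0, 0, 0, 0, 0], [0, 0, 0, 0, 0, 0, 0]]
  ]
}}

```text
time_s: 28.0
ee_pos: [0.5432, -0.0789, 0.1794]
eef_rot: [-1.6, 1.57, -3.113]
force: [-6.4, 0.2, 2.8]
grip_width: 0.0094
```

```bash
python3 -c "
from h import *
st()"
```

```text
t 28.0 tcp [ 0.5432 -0.0789  0.1794] graspP(press) [-0.0177 -0.0788  0.1984] F [-6.41  0.18  2.83] w 0.0094
```

{"op": "play_rows", "data": {
  "deltas": [
    [[1.8, -1.0, 0, 0, 0, 0, 0], [0, 0, 0, 0, 0, 0, 0]]
  ]
}}

```text
time_s: 28.2
ee_pos: [0.5425, -0.0789, 0.1775]
eef_rot: [-1.584, 1.571, -3.096]
force: [-2.8, 0.3, 1.3]
grip_width: 0.0089
```

{"op": "play_rows", "data": {
  "deltas": [
    [[1.8, -0.8, 0, 0, 0, 0, 0], [0, 0, 0, 0, 0, 0, 0]]
  ]
}}

```text
time_s: 28.4
ee_pos: [0.5419, -0.0789, 0.1758]
eef_rot: [1.471, 1.571, -0.041]
force: [-2.1, 0.4, 0.8]
grip_width: 0.0092
```

```bash
python3 -c "
from h import *
st()"
```

```text
t 28.4 tcp [ 0.5419 -0.0789  0.1758] graspP(press) [-0.019  -0.0788  0.1948] F [-2.12  0.39  0.8 ] w 0.0092
```

{"op": "play_rows", "data": {
  "deltas": [
    [[1.8, -0.6, 0, 0, 0, 0, 0], [0, 0, 0, 0, 0, 0, 0]]
  ]
}}

```text
time_s: 28.6
ee_pos: [0.5413, -0.0789, 0.174]
eef_rot: [1.742, 1.571, 0.23]
force: [-0.6, 0.7, 2.3]
grip_width: 0.0093
```

{"op": "play_rows", "data": {
  "deltas": [
    [[1.8, -0.5, 0, 0, 0, 0, 0], [0, 0, 0, 0, 0, 0, 0]]
  ]
}}

```text
time_s: 28.8
ee_pos: [0.5408, -0.0789, 0.1721]
eef_rot: [2.164, 1.571, 0.651]
force: [1.0, 0.8, 0.5]
grip_width: 0.0094
```

```bash
python3 pic.py p17;  python3 - <<'E'
import cv2
cv2.imwrite("pics/c17.png",cv2.resize(cv2.imread("pics/p17_side.png")[150:250,290:390],None,fx=5,fy=5,interpolation=cv2.INTER_CUBIC))
E
```

```text
t 28.9 tcp [ 0.5408 -0.079   0.1722] graspP(press) [-0.0202 -0.0787  0.1912] F [1.35 0.61 0.86] w 0.0091
```

View pics/c17.png

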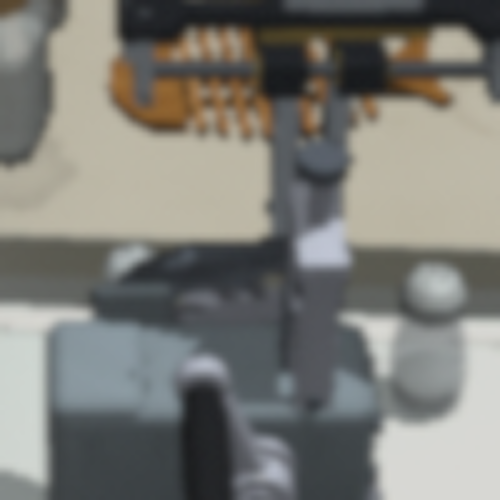

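{"op": "play_rows", "data": {
  "deltas": [
    [[1.5, -0.3, 0, 0, 0, 0, 0], [0, 0, 0, 0, 0, 0, 0]]
  ]
}}

```text
time_s: 29.1
ee_pos: [0.5404, -0.079, 0.1707]
eef_rot: [-1.895, 1.571, 2.876]
force: [0.5, 0.2, 0.9]
grip_width: 0.0094
```

{"op": "play_rows", "data": {
  "deltas": [
    [[1.5, -0.3, 0, 0, 0, 0, 0], [0, 0, 0, 0, 0, 0, 0]]
  ]
}}

```text
time_s: 29.3
ee_pos: [0.54, -0.079, 0.1691]
eef_rot: [-1.638, 1.57, 3.133]
force: [-0.2, 0.5, 0.8]
grip_width: 0.0095
```

```bash
python3 -c "
from h import *
st()"
```

```text
t 29.3 tcp [ 0.54   -0.079   0.1691] graspP(press) [-0.021  -0.0788  0.1881] F [-0.19  0.49  0.8 ] w 0.0095
```

{"op": "play_rows", "data": {
  "deltas": [
    [[1.2, -0.2, 0, 0, 0, 0, 0], [0, 0, 0, 0, 0, 0, 0]]
  ]
}}

```text
time_s: 29.5
ee_pos: [0.5398, -0.079, 0.168]
eef_rot: [-1.747, 1.57, 3.024]
force: [-3.1, 0.3, 1.6]
grip_width: 0.0091
```

{"op": "play_rows", "data": {
  "deltas": [
    [[1.2, -0.2, 0, 0, 0, 0, 0], [0, 0, 0, 0, 0, 0, 0]]
  ]
}}

```text
time_s: 29.7
ee_pos: [0.5395, -0.0791, 0.1667]
eef_rot: [-1.706, 1.57, 3.065]
force: [-2.7, -0.0, 1.3]
grip_width: 0.0091
```

```bash
python3 -c "
from h import *
st()"
```

```text
t 29.7 tcp [ 0.5395 -0.0791  0.1667] graspP(press) [-0.0215 -0.0788  0.1857] F [-2.74 -0.    1.33] w 0.0091
```

{"op": "play_rows", "data": {
  "deltas": [
    [[1.0, -0.3, 0, 0, 0, 0, 0], [0, 0, 0, 0, 0, 0, 0]]
  ]
}}

```text
time_s: 29.9
ee_pos: [0.5393, -0.0791, 0.1658]
eef_rot: [-1.643, 1.57, 3.127]
force: [-3.2, -0.0, 0.7]
grip_width: 0.0098
```

{"op": "play_rows", "data": {
  "deltas": [
    [[1.0, -0.2, 0, 0, 0, 0, 0], [0, 0, 0, 0, 0, 0, 0]]
  ]
}}

```text
time_s: 30.1
ee_pos: [0.5392, -0.0791, 0.1651]
eef_rot: [1.104, 1.571, -0.409]
force: [-4.4, 0.8, 4.4]
grip_width: 0.0091
```

```bash
python3 pic.py p18;  python3 - <<'E'
import cv2,numpy as np
f=lambda n:cv2.resize(cv2.imread(f"pics/{n}_side.png")[150:250,290:390],None,fx=4,fy=4,interpolation=cv2.INTER_CUBIC)
cv2.imwrite("pics/c18.png",np.hstack([f("p4"),f("p18")]))
E
```

```text
t 30.2 tcp [ 0.5392 -0.0791  0.1651] graspP(press) [-0.0217 -0.0788  0.1841] F [-3.83 -0.31  3.81] w 0.0093
```

View pics/c18.png

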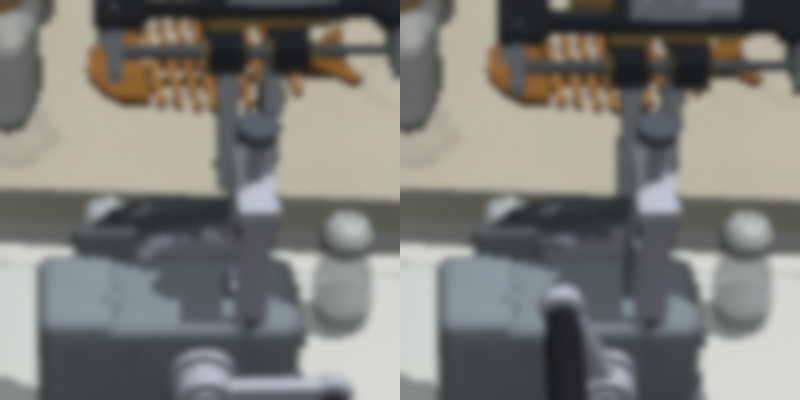

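Pawl sits as at the start (left crop) and vertical contact force appears (+4 N). Open gently and withdraw.

{"op": "play_rows", "data": {
  "deltas": [
    [[0, 0, 0, 0, 0, 0, 12], [0, 0, 0, 0, 0, 0, 16], [0, 0, 0, 0, 0, 0, 25], [0, 0, 0, 0, 0, 0, 40], [0, 0, 0, 0, 0, 0, 50], [0, 0, 0, 0, 0, 0, 50], [0, 0, 0, 0, 0, 0, 50]]
  ]
}}

```text
time_s: 30.9
ee_pos: [0.5392, -0.0791, 0.1649]
eef_rot: [1.565, 1.571, 0.052]
force: [0.4, -0.5, -0.2]
grip_width: 0.0491
```

{"op": "play_rows", "data": {
  "deltas": [
    [[-10, 0, 0, 0, 0, 0, 50], [-20, 0, 0, 0, 0, 0, 50], [-25, 0, 0, 0, 0, 0, 50], [-25, 0, 0, 0, 0, 0, 50], [-25, 0, 0, 0, 0, 0, 50], [-25, 0, 0, 0, 0, 0, 50], [0, 0, 0, 0, 0, 0, 50], [0, -20, 30, 0, 0, 0, 50], [0, -25, 30, 0, 0, 0, 50], [0, -25, 30, 0, 0, 0, 50]]
  ]
}}

```text
time_s: 31.9
ee_pos: [0.4735, -0.1737, 0.2946]
eef_rot: [-1.992, 1.57, 2.779]
force: [-0.3, -0.6, -1.7]
grip_width: 0.0497
```

{"op": "play_rows", "data": {
  "deltas": [
    [[0, -25, 30, 0, 0, 0, 50], [0, -25, 30, 0, 0, 0, 50], [0, -25, 30, 0, 0, 0, 50], [0, -25, 30, 0, 0, 0, 50], [0, 0, 0, 0, 0, 0, 50]]
  ]
}}

```text
time_s: 32.4
ee_pos: [0.3795, -0.3011, 0.2947]
eef_rot: [-1.396, 1.57, -2.912]
force: [-0.2, -0.1, -0.1]
grip_width: 0.0502
```

```bash
python3 pic.py p19;  python3 - <<'E'
import cv2,numpy as np
f=lambda n,c,a,b:cv2.resize(cv2.imread(f"pics/{n}_{c}.png")[b:b+100,a:a+100],None,fx=4,fy=4,interpolation=cv2.INTER_CUBIC)
cv2.imwrite("pics/c19.png",np.hstack([f("p19","side",290,170),f("p19","top",270,240)]))
E
```

```text
t 32.5 tcp [ 0.3814 -0.2988  0.2948] graspP(press) [-0.193  -0.2883  0.3138] F [ 0.76  0.62 -0.69] w 0.0496
```

View pics/p19.png

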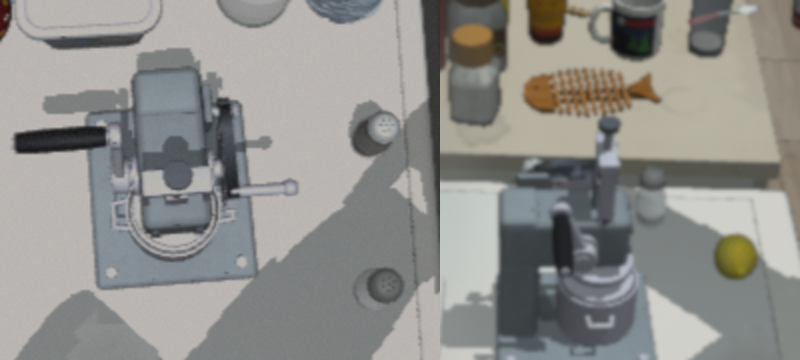

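View pics/c19.png

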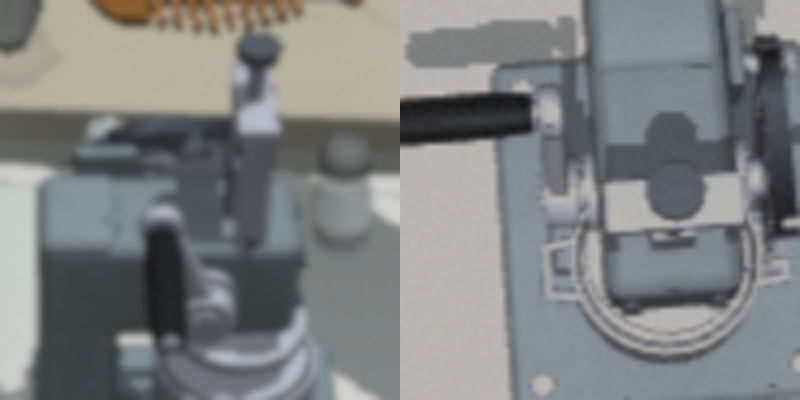

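Ball back at its starting pixel (395,293.5), so the pawl is seated. Now check that the crank hasn't crept since release, using the handle's mask centroid, and that the bystanders haven't moved.

Run:
```python
from h import *
for n in ("p15","p19"):
    for c,(a,b,w,h) in {'top':(252,255,50,30),'side':(320,220,25,40)}.items():
        im=cv2.imread(f"pics/{n}_{c}.png").max(2)[b:b+h,a:a+w]; m=im<60; ys,xs=np.nonzero(m); print(n,c,m.sum(),xs.mean().round(2)+a,ys.mean().round(2)+b)
for n in ("top0","p19_top"):
    im=cv2.imread(f"pics/{n}.png").astype(int)
    m=(im[:,:,2]>120)&(im[:,:,1]<50); m[:,300:]=0; m[:150]=0;m[280:]=0; ys,xs=np.nonzero(m); print(n,'cezve',m.sum(),xs.mean(),ys.mean())
a=cv2.imread("pics/top0.png");b=cv2.imread("pics/p19_top.png");cv2.imwrite("pics/cmp.png",np.hstack([a[150:370,190:480],b[150:370,190:480]]))
```

```text
p15 top 390 278.72 269.54
p15 side 245 330.36 240.7
p19 top 437 279.63 269.49
p19 side 252 330.32 240.75
top0 cezve 270 226.56296296296296 237.4925925925926
p19_top cezve 270 226.54814814814816 237.17777777777778
```

View pics/cmp.png

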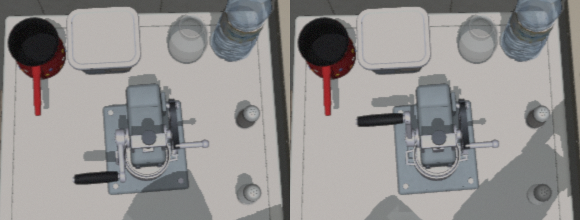

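The crank hasn't moved (under 0.1 px), the bystanders are unmoved and the pawl is seated. Handing in.

```bash
python3 -c "
from station import hand_in
print(hand_in())"
```

```text
the job is handed in; nothing more can be done
None
```

I threw the pawl right back, turned the crank back until the ram met its stop, then laid the pawl gently on the wheel and let go. The job is handed in at about 32.5 s of the 72 s allowed; no verdict was reported.

**Stop:** I felt it at a drum angle of about 2.0 rad. I pressed to about 9 N at the handle, held for 0.3 s, eased off to about 3 N, and released.

**Last checks:**
- **Pawl:** its ball is back at its starting pixel, so it is seated.
- **Crank:** the handle stood still in both views after I let go. In the top view the image centroid shifted 0.9 px along the handle, because the arm partly hid it in one picture; across the handle it moved less than 0.1 px.
- **Bystanders:** the coffee pot's handle measured as unmoved in the top view; the tub, jar and shakers look unmoved when start and end pictures are compared.

**What was off or uncertain:**
- **First grasp missed:** in the pictures the fingertips were about 37 mm higher than the reported tool position implied. My first close on the pawl bar missed because of this, and I corrected for it afterwards.
- **Force peak:** early in the pawl lift the tool force rose to about 50 N because my arc was wrong. I relieved it straight away.
- **Ram contact at the end:** this is inferred, not measured. The handle was still pushing back with about 3 N when I released it, and I estimate about 9 N left at the ram. Friction felt like only 1–2 N, below the stated 2–4 N.

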